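# Put the printing blocks and the brush away

## Task

Clear up after printing: take the pile of three printing blocks apart and set each one down flat, carved face up, on the low stand whose grey felt has its shape, centred on the felt and lined up with it; do not drop or tip a block. Put the flat brush away too: lay its handle over the empty middle pair of spring clips of the tool rack and press it down until it snaps fully home. Leave the two small ink pots standing where they are.

Things in the scene. Friction and masses are not known exactly. Their poses are not given: they have to be found in the camera images.
- round_mid (a point): Round printing block, top of the pile at the start: upright disc 38 mm across and 30 mm tall, brown wood with a 5 mm grey lino face carved with a star. Point at its centre, half-way up (15 mm above its underside); z up out of the carved face.
- square_mid (a point): Square printing block, in the middle of the pile: 50 x 50 mm, 30 mm tall, brown wood with a grey lino face carved with a square. Point at its centre, half-way up; x and y along its sides (any quarter turn will do), z up out of the carved face.
- oblong_mid (a point): Oblong printing block, at the bottom of the pile, on the table: 130 mm (x) by 54 mm (y), 30 mm tall, brown wood with a grey lino face carved with a leaf. Point at its centre, half-way up; z up out of the carved face. The three blocks simply lie on one another, 0.02 to 0.2 kg each.
- brush_grip (a point): Flat brush lying on the table: dark round wooden handle 16 mm in diameter, 110 mm long; then at +x a flat steel ferrule (20 mm long, 36 wide, 16 thick) and black bristles (30 mm long, 38 wide). Point at the middle of the handle, on its axis (8 mm above the table at the start); x along the handle to the bristles. 0.05 kg, balances about 20 mm towards the bristles.
- stand_round_top (a point): Round plywood stand, fixed, 80 mm across, 10 mm tall, with a round grey felt (44 mm) in its top. Point at the centre of the top face; z up.
- stand_square_top (a point): Square plywood stand, fixed, 84 x 84 mm, 10 mm tall, with a square grey felt (56 mm) in its top. Point at the centre of the top face; x and y along the sides, z up.
- stand_oblong_top (a point): Oblong plywood stand, fixed, 156 mm (x) by 80 mm (y), 10 mm tall, with an oblong grey felt (136 x 60 mm) in its top. Point at the centre of the top face; x along its length, z up.
- clip_seat (a point): Middle of the handle's axis once home, 36 mm up; x along it (bristles either way), y across. Fixed rack, base 100 (x) x 200 x 12 mm; tools lie in clips at y +-75 mm, equally high. Empty: two upward spring clips at x +-35 mm, 12 mm wide, 58 mm between for fingers; flared lips to 21 mm above this point, throat 11 mm. Press straight down, about 5 N (under 10), from 17 mm above; it snaps onto posts.
- pot_left_mid (a point): Small glass ink pot with black lid, loose, 36 mm across and 34 mm tall, in the gap left of the middle between the stands and the nearer things. Leave it alone. Point at its centre, half-way up.
- pot_right_mid (a point): The same kind of ink pot, in the gap right of the middle. Leave it alone. Point at its centre, half-way up.
Not all that is in view belongs to the job. Leave any red look-alike of the part that bears oblong_mid alone.

How it is judged:
At the end, for the whole second after the job is handed in: Each block lies level (0.1 rad), carved face up, on the stand of its own shape, within 12 mm of the felt's centre, square and oblong lined up within 0.2 rad; the brush handle is home in the middle clips: within 5 mm across and in height, 14 mm along, 0.12 rad; all at rest (horizontal distance between round_mid and stand_round_top below 0.012 m and z of round_mid in the frame of stand_round_top between 0.011 and 0.019 m and angle between each of round_mid, square_mid, oblong_mid's own z axis and vertical below 0.1 rad and linear speed of each of round, square, oblong, brush below 0.02 m/s and angular speed of each of round, square, oblong, brush below 0.2 rad/s and horizontal distance between square_mid and stand_square_top below 0.012 m and z of square_mid in the frame of stand_square_top between 0.011 and 0.019 m and horizontal distance between oblong_mid and stand_oblong_top below 0.012 m and z of oblong_mid in the frame of stand_oblong_top between 0.011 and 0.019 m and angle between the x axis of oblong_mid and the x axis of stand_oblong_top, either way round below 0.2 rad and (angle between the x axis of square_mid and the x axis of stand_square_top, either way round below 0.2 rad or angle between the x axis of square_mid and the y axis of stand_square_top, either way round below 0.2 rad) and x of brush_grip in the frame of clip_seat between -0.014 and 0.014 m and y of brush_grip in the frame of clip_seat between -0.005 and 0.005 m and z of brush_grip in the frame of clip_seat between -0.005 and 0.005 m and angle between the x axis of brush_grip and the x axis of clip_seat, either way round below 0.12 rad); the robot touches nothing.
It fails at once if a printing block is tipped over (angle between any of round_mid, square_mid, oblong_mid's own z axis and vertical above 0.7 rad).
It fails at once if a printing block is dropped (falls freely more than about 25 mm) ((linear speed of round above 0.7 m/s and contact force between round and the fingers below 0.05 N) or (linear speed of square above 0.7 m/s and contact force between square and the fingers below 0.05 N) or (linear speed of oblong above 0.7 m/s and contact force between oblong and the fingers below 0.05 N)).
It fails at once if an ink pot is pushed more than 30 mm from its place or tipped over (distance of any of pot_left_mid, pot_right_mid from where it was at the start of the episode above 0.03 m or angle between any of pot_left_mid, pot_right_mid's own z axis and vertical above 0.5 rad).
It also fails if it takes over 106 s, if anything falls off the work surface, if the arm or the gripper's body presses on something with over 40 N, if the wrist force passes 120 N, or if a joint passes its speed limit or range.

## Robot

A 6-joint arm with a two-finger parallel gripper is mounted at the origin on the work surface. World frame = base frame: x ahead of the robot, y to its left, z up, the work surface at z = 0. Lengths are in m, angles in rad, forces in N, time in s.
With the tool pointing down it reaches from about 0.25 to 0.775 m from the base axis. Payload 4 kg.
Tool frame: the origin (TCP) lies at the very end of the fingers, on their centre line; the grasp point (between the pads) lies 19 mm behind it; z points along the fingers, y is the direction in which the jaws open and shut (so a half turn about z gives the same grasp; the last joint's range is limited). The gripper opens to 94 mm and grips with 3 to 60 N. Pads are 16 mm wide; open, the fingers measure 119 mm over their backs; the gripper's body (75 mm by 177 mm) begins 78 mm behind the grasp point.
Start: joints at [1.169, 0.087, 1.371, -0, 1.684, -0.103], TCP at [0.162, 0.526, 0.169] pointing down, gripper open.
Joint ranges: [-3.1, 3.1], [-0.76, 2.03], [0.27, 2.55], [-1.08, 4.22], [0.17, 2.65], [-2.57, 2.57]. Speed limits (rad/s): [2.79, 2.79, 3.14, 3.14, 3.14, 3.14].

## Interface

Orientations are given as [roll, pitch, yaw] about the fixed x, y, z axes, in that order (R = Rz(yaw) Ry(pitch) Rx(roll)).
In Python, from bench import robot, snapshot, models gives the robot as it stands.
- The arm moves only by the tool arm_command, never from a script. Its argument "commands" is text: rows parted by semicolons, each of 7 numbers parted by spaces: the shift along the tool's x, y, z in mm, then the turn, a rotation vector about the tool's x, y, z in degrees, then the opening, from 0 (shut) to 1 (fully open). In form: tx ty tz rx ry rz hand; .... A call has 1 to 12 rows; each row shifts and turns the pose as measured when the row begins, along the tool's axes as they then stand; what a row does not reach is not made up. A row lasts 1/8 s, in which the tool goes at most 62.5 mm and 10.7 degrees, less where a joint would pass 70% of its speed; a pose out of reach is approached as far as the arm can. A call is refused whole if a number of a shift passes 62.5 or a number of a turn 10.7, either way. A call with a gripper value outside its range is refused whole. The fingers move at their own pace and stop on an object; the grip force is fixed at half the most. Time passes only in rows, so rows that do not move let the fingers close. It gives the time, the measured TCP pose, the force and the opening at its end, in the units of the state.
- robot.get_obs(): the state, without advancing time (a new reading comes with each control period).
- snapshot(name): name is "side" or "top"; returns a dict with "img" (384x512x3 uint8, blue, green, red), "camera_matrix" (3x3 intrinsics, pixels), "origin" and "rotation" of the camera in the world. Camera axes: x right, y down, z forward; pixel columns grow to the right and rows downward; lengths in m; the calibration is good to about 2 mm. A picture is of the moment at which its call begins. There is no depth.
- robot.close_job(): hands the job in, once; it reports no verdict.
Trained networks look in a picture, given as the dict that the camera call returned (one of the last four; its "shot" number tells which), for a name from the list of things; names that differ only in an ending like _2 or _b are one class to them, and where a whole thing is asked for, a point or a joint stands for the part that bears it (a point fixed in the world has none). Each returns a list of dicts, best first, with "conf" (0 to 1); they miss things now and then, are a little off and sometimes report something else, mostly with a low value. They report only what shows in the picture. A call takes as long as a camera call. They do not tell look-alikes from the thing itself.
- models.spot_in(query, picture): "bbox" ([left, top, width, height] as shares, 0 to 1, of the picture: columns of its width, rows of its height, round what is visible of it).
- models.tip_of(query, picture): "centre" ([column, row] as shares, 0 to 1, of the picture: columns of its width, rows of its height: a listed point, or the origin of a listed thing).
The state is a dict: "time": time; "joint_positions": joint angles; "qvel": joint speeds; "joint_torque": joint torques, N m; "tool_pos": TCP position; "ee_rot": TCP orientation; "wrist_force": force on the tool from outside, world axes, zero at the start; "wrist_torque": the same for the moment, N m; "width": finger opening in m.
Only numpy, scipy, OpenCV 4.12 (cv2) and the standard library are available. Lean on these libraries where they do the work, as an engineer would, in place of code of your own. Each camera call takes 0.05 s, during which the arm holds its last target. There are 200 camera calls.

## Working session

There is one attempt and no reset: what is moved stays moved. The work goes in short steps, Python scripts to look and compute and a tool call to move; the robot and the scene stay as the last step left them, time stands still between calls to the robot, and variables do not carry over. Pictures are saved under pics/ and viewed, about 12 in all and at most 16, crops included, and the job is handed in when it is done.

Besides the shell and the picture viewer there is one more tool, called after ">>>" in YAML: its name, and indented under it one key for each argument. arm_command: Moves the arm, as the interface text tells. Its arguments: {"type":"object","properties":{"commands":{"type":"string"}},"required":["commands"]}

```bash
mkdir -p pics
cat > h.py <<'E'
import numpy as np, cv2
from bench import robot, snapshot, models
def ray(s,uv):
    K=np.array(s["camera_matrix"]);R=np.array(s["rotation"])
    d=R@np.linalg.inv(K)@np.array([uv[0],uv[1],1.]);return np.array(s["origin"]),d
def at(s,uv,z):
    o,d=ray(s,uv);return o+d*(z-o[2])/d[2]
def proj(s,p):
    q=np.array(s["camera_matrix"])@np.array(s["rotation"]).T@(np.array(p)-np.array(s["origin"]));return q[:2]/q[2]
def save(s,n,crop=None,k=1):
    im=s["img"]
    if crop: a,b,c,d=crop;im=im[b:d,a:c]
    cv2.imwrite("pics/"+n,cv2.resize(im,None,fx=k,fy=k,interpolation=cv2.INTER_CUBIC))
Z=dict(round_mid=.075,square_mid=.045,oblong_mid=.015,brush_grip=.008,stand_round_top=.01,stand_square_top=.01,stand_oblong_top=.01,clip_seat=.036,pot_left_mid=.017,pot_right_mid=.017)
E
python3 - <<'E'
from h import *
for n in("top","side"):
    s=snapshot(n);save(s,n+"0.png",k=1.5);print(n,s["origin"],s["rotation"])
    for q,z in Z.items():
        for r in models.tip_of(q,s)[:3]:
            uv=np.array(r["centre"])*[512,384];print(q,round(r["conf"],2),uv.round(1),at(s,uv,z).round(4))
print(robot.get_obs())
E
```

```text
top [0.26499784 0.00497024 1.11390287] [-2.96205585  0.00347098 -1.54331831]Traceback (most recent call last):
  File "<stdin>", line 6, in <module>
  File "h.py", line 7, in at
    o,d=ray(s,uv);return o+d*(z-o[2])/d[2]
                                      ~^^^
IndexError: invalid index to scalar variable.
```

```bash
sed -i 's/^import numpy as np, cv2/&\nfrom scipy.spatial.transform import Rotation as Ro/; s/R=np.array(s\["rotation"\])/R=Ro.from_euler("xyz",s["rotation"]).as_matrix()/; s/np.array(s\["rotation"\]).T/Ro.from_euler("xyz",s["rotation"]).as_matrix().T/' h.py
python3 - <<'E'
from h import *
for n in("top","side"):
    s=snapshot(n);save(s,n+"0.png",k=1.5);print(n,s["origin"],s["rotation"])
    for q,z in Z.items():
        for r in models.tip_of(q,s)[:3]:
            uv=np.array(r["centre"])*[512,384];print(q,round(r["conf"],2),uv.round(1),at(s,uv,z).round(4))
print(robot.get_obs())
E
```

```text
top [0.26499784 0.00497024 1.11390287] [-2.96205585  0.00347098 -1.54331831]
round_mid 0.62 [265.1 205.9] [ 0.4287 -0.0051  0.075 ]
square_mid 0.49 [267.2 208.9] [ 0.4254 -0.0113  0.045 ]
oblong_mid 0.77 [212.  224.3] [0.3828 0.1397 0.015 ]
oblong_mid 0.75 [338.5 271.5] [ 0.2641 -0.2083  0.015 ]
oblong_mid 0.62 [268.8 201.5] [ 0.4509 -0.0156  0.015 ]
brush_grip 0.91 [170.6 198. ] [0.4546 0.2608 0.008 ]
stand_round_top 0.6 [188.7 129.2] [0.658  0.2212 0.01  ]
stand_round_top 0.54 [358.2 204. ] [ 0.4514 -0.2659  0.01  ]
stand_square_top 0.75 [333.5 136.7] [ 0.6463 -0.1981  0.01  ]
stand_oblong_top 0.75 [267.8 133.9] [ 0.6498 -0.0083  0.01  ]
clip_seat 0.89 [356.8 202.3] [ 0.4516 -0.2558  0.036 ]
clip_seat 0.47 [267.7 209.7] [ 0.4245 -0.0128  0.036 ]
pot_right_mid 0.61 [303.7 166.8] [ 0.5527 -0.1121  0.017 ]
side [ 0.13535712 -0.7422877   0.81295825] [-2.31195848  0.01114984 -0.4126654 ]
round_mid 0.88 [242.3 192. ] [0.4329 0.0012 0.075 ]
square_mid 0.64 [244.5 201.4] [ 0.437  -0.0008  0.045 ]
square_mid 0.24 [298.4 286.3] [ 0.4388 -0.2666  0.045 ]
oblong_mid 0.9 [208.  298.2] [ 0.2716 
[... 579 characters left out ...]
017 ]
{'time': 1.2, 'joint_positions': array([ 1.16893937e+00,  8.71932904e-02,  1.37066823e+00,  1.18446570e-05,
        1.68363185e+00, -1.03098694e-01]), 'qvel': array([ 4.59240367e-05, -4.31139477e-04,  1.15513589e-04,  1.45085211e-03,
        7.27728934e-05, -6.37510675e-04]), 'joint_torque': array([ 1.93270251e-03, -3.40020669e+01, -3.02613616e+01,  7.20289559e-02,
        2.32782058e-02,  1.59833814e-05]), 'tool_pos': array([0.16189214, 0.52565847, 0.16892569]), 'ee_rot': array([ 3.14149268e+00, -1.48855231e-06,  2.84283573e+00]), 'wrist_force': array([ 0.06917039,  0.23038932, -0.15609379]), 'wrist_torque': array([ 0.02168347,  0.04014068, -0.0405901 ]), 'width': 0.09379351227748814}
```

View pics/top0.png

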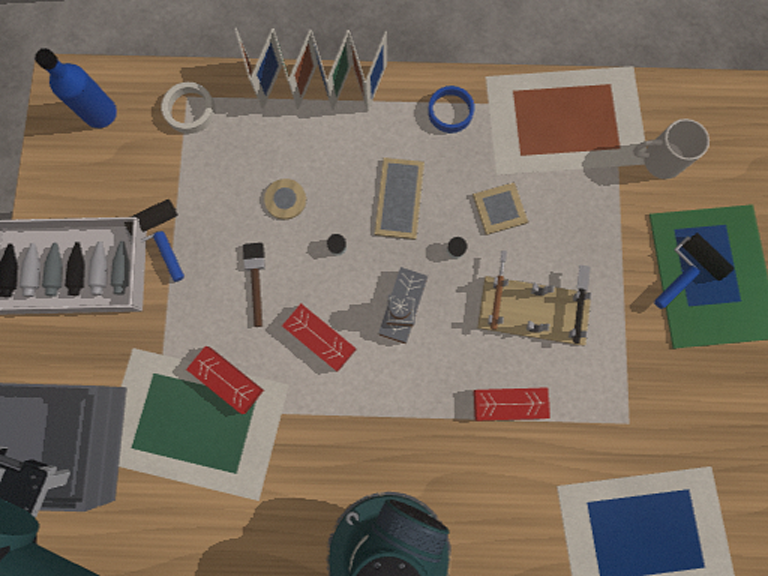

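View pics/side0.png

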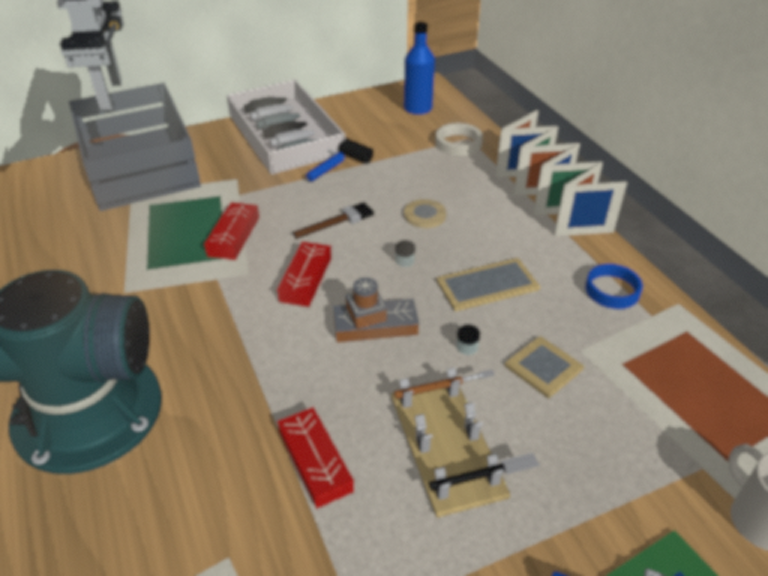

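```bash
cat > m.py <<'E'
from h import *
s=snapshot("top");save(s,"c1.png",(150,90,410,290),3)
hsv=cv2.cvtColor(s["img"],cv2.COLOR_BGR2HSV)
ply=cv2.inRange(hsv,(12,70,90),(32,255,255))
def rect(m,win,z,name):
    a,b,c,d=win;k=np.zeros_like(m);k[b:d,a:c]=m[b:d,a:c]
    cs,_=cv2.findContours(k,cv2.RETR_EXTERNAL,cv2.CHAIN_APPROX_NONE)
    c=max(cs,key=cv2.contourArea)[:,0,:]
    w=np.array([at(s,p,z)[:2] for p in cv2.convexHull(c)[:,0,:]],np.float32)
    r=cv2.minAreaRect(w*1000);print(name,np.round(r[0],1),np.round(r[1],1),round(r[2],1))
rect(ply,(165,110,215,155),.01,"sround")
rect(ply,(240,95,290,165),.01,"soblong")
rect(ply,(305,110,360,165),.01,"ssquare")
rect(ply,(310,175,400,235),.012,"rack")
E
python3 m.py
```

```text
sround [649.  217.3] [80.4 76.2] 28.8
soblong [657.6  -2.9] [ 79.  155.7] 85.3
ssquare [ 641.  -196.8] [83.4 84.4] 18.1
rack [ 442.1 -271.5] [173.8 100.2] 82.0
```

View pics/c1.png

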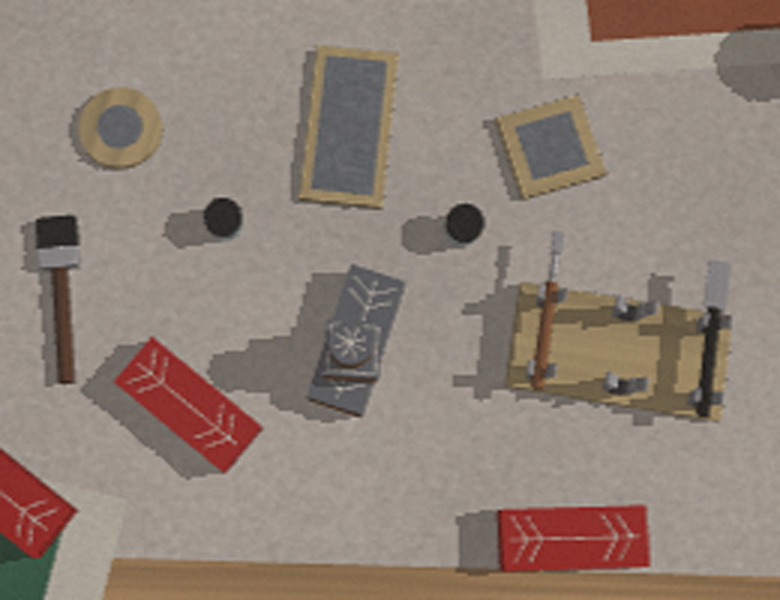

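```bash
cat > m2.py <<'E'
from h import *
s=snapshot("top");t=snapshot("side");save(t,"c2.png",(205,175,355,345),3.5)
save(s,"c3.png",(245,175,300,235),10)
def c3(p): return np.array(p)/3+[150,90]-.33
for n,p,z in [("roundtop",(350,343),.09),("ob1",(350,265),.03),("ob2",(405,283),.03),("ob3",(360,417),.03),("ob4",(310,400),.03),("obc",(357,341),.03),
 ("h0",(68,382),.008),("h1",(61,268),.008),("sround",(119,127),.01),("feltr",(120,127),.01),("potL",(223,217),.034),("potR",(465,223),.034)]:
    print(n,at(s,c3(p),z).round(4))
hsv=cv2.cvtColor(s["img"],cv2.COLOR_BGR2HSV)
print(hsv[205:210,169:174].tolist()[0])
E
python3 m2.py
```

```text
roundtop [ 0.4314 -0.008   0.09  ]
ob1 [ 0.5144 -0.007   0.03  ]
ob2 [ 0.4987 -0.0583  0.03  ]
ob3 [ 0.3735 -0.0194  0.03  ]
ob4 [0.3877 0.0263 0.03  ]
obc [ 0.4432 -0.0151  0.03  ]
h0 [0.4009 0.2523 0.008 ]
h1 [0.5092 0.2661 0.008 ]
sround [0.6496 0.219  0.01  ]
feltr [0.6496 0.218  0.01  ]
potL [0.5561 0.1123 0.034 ]
potR [ 0.5563 -0.1129  0.034 ]
[[11, 94, 60], [12, 111, 76], [11, 117, 87], [10, 125, 88], [12, 93, 93]]
```

View pics/c2.png

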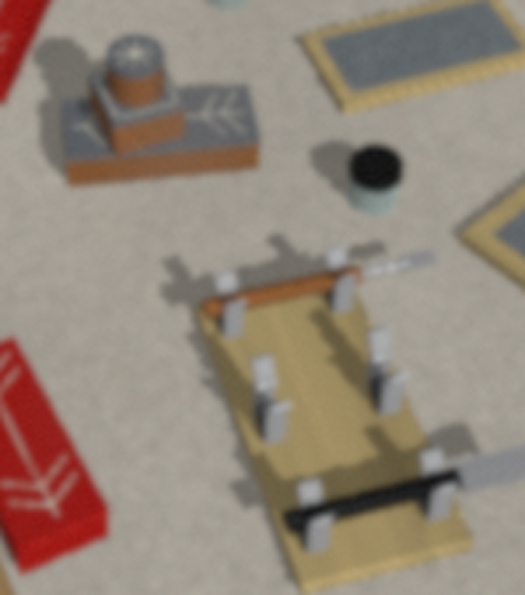

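View pics/c3.png

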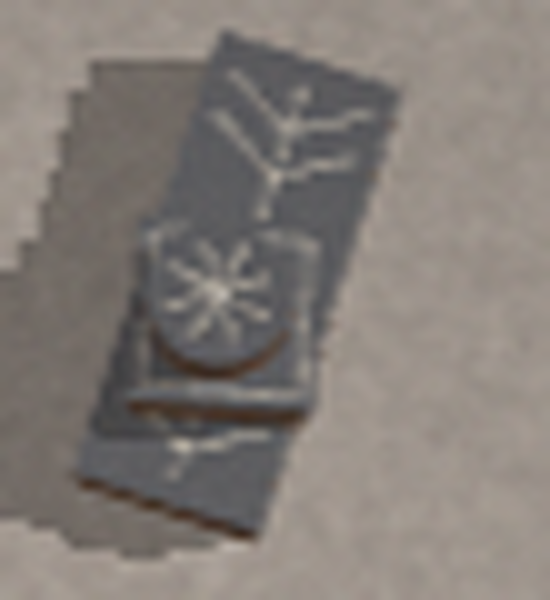

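```bash
cat > g.py <<'E'
from h import *
import sys
# g.py x y z psi_deg : shift in tool frame after turning
def go(x,y,z,psi):
    o=robot.get_obs();p=np.array(o["tool_pos"]);R=Ro.from_euler("xyz",o["ee_rot"])
    T=Ro.from_euler("xyz",[np.pi,0,np.radians(psi)])
    rv=np.degrees((R.inv()*T).as_rotvec())
    d=(np.array([x,y,z])-p)*1000
    print("turn",rv.round(1),"shift-after",T.inv().apply(d).round(1),"pos",p.round(4),"psi",np.degrees(o["ee_rot"][2]).round(1),"w",round(o["width"],4),"F",np.round(o["wrist_force"],1),"t",round(o["time"],2))
if __name__=="__main__": go(*map(float,sys.argv[1:5]))
E
python3 - <<'E'
from h import *
s=snapshot("top");t=snapshot("side")
def cs(p): return np.array(p)/3.5+[205,175]-.35
def ct(p): return np.array(p)/3+[150,90]-.33
for n,p,z in [("round",(135,50),.09),("obR",(260,163-18),.03),("obL",(68,165),.03),("obTR",(248,88),.03),("rackTL",(200,305),.012),("rackR",(470,545),.012),("rackB",(303,580),.012),
  ("clipL arms tops front",(272,395),.057),("back",(263,358),.057),("clipR front",(390,370),.057),("back",(379,332),.057),("potR",(376,165),.034)]:
    print("side",n,at(t,cs(p),z).round(4))
for n,p in [("TL",(520,283)),("BL",(510,388)),("BR",(718,420)),("TR",(733,312))]: print("top",n,at(s,ct(p),.012).round(4))
for n,p,z in [("cU l",(620,305),.05),("cU r",(645,305),.05),("cL l",(612,378),.05),("cL r",(640,384),.05)]: print("top",n,at(s,ct(p),z).round(4))
E
python3 g.py .4314 -.006 .2 178
```

```text
side round [ 0.4328 -0.0053  0.09  ]
side obR [ 0.4964 -0.0643  0.03  ]
side obL [ 0.3737 -0.0291  0.03  ]
side obTR [ 0.5131 -0.0118  0.03  ]
side rackTL [ 0.41   -0.1572  0.012 ]
side rackR [ 0.4743 -0.367   0.012 ]
side rackB [ 0.3822 -0.3487  0.012 ]
side clipL arms tops front [ 0.4045 -0.2638  0.057 ]
side back [ 0.4111 -0.2392  0.057 ]
side clipR front [ 0.4723 -0.2756  0.057 ]
side back [ 0.4798 -0.2498  0.057 ]
side potR [ 0.5552 -0.1151  0.034 ]
top TL [ 0.5055 -0.1673  0.012 ]
top BL [ 0.4059 -0.1579  0.012 ]
top BR [ 0.3814 -0.3491  0.012 ]
top TR [ 0.4831 -0.3662  0.012 ]
top cU l [ 0.4792 -0.2517  0.05  ]
top cU r [ 0.4799 -0.2742  0.05  ]
top cL l [ 0.4125 -0.2434  0.05  ]
top cL r [ 0.4078 -0.2683  0.05  ]
turn [  0.    0.  -15.1] shift-after [-287.9 -521.9  -31.1] pos [0.1619 0.5256 0.1689] psi 162.9 w 0.0942 F [0.6 0.4 0.4] t 1.45
```

>>> arm_command:
  commands: "0 0 0 0 0 -7.5 1; 0 0 0 0 0 -7.5 1; -32 -58 -3 0 0 0 1; -32 -58 -3 0 0 0 1; -32 -58 -3 0 0 0 1; -32 -58 -3 0 0 0 1; -32 -58 -3 0 0 0 1; -32 -58 -3 0 0 0 1; -32 -58 -3 0 0 0 1; -32 -58 -3 0 0 0 1; -32 -58 -3 0 0 0 1"

```text
time: 2.82
tool_pos: [0.4222, 0.0254, 0.1956]
ee_rot: [3.141, 0.008, 3.124]
wrist_force: [0.6, 1.0, 0.5]
width: 0.0941
```

```bash
python3 g.py .432 -.0065 .12 178; python3 g.py .432 -.0065 .066 178
```

```text
turn [0.1 0.5 1. ] shift-after [-10.9 -31.6  75.6] pos [0.4222 0.0254 0.1956] psi 179.0 w 0.0941 F [0.6 1.  0.5] t 2.83
turn [0.1 0.5 1. ] shift-after [-10.9 -31.6 129.6] pos [0.4222 0.0254 0.1956] psi 179.0 w 0.0941 F [0.6 1.  0.5] t 2.83
```

>>> arm_command:
  commands: "-5 -15 15 0 0 0.5 1; -5 -15 20 0 0.5 0.5 1; 0 0 20 0 0 0 1; 0 0 0 0 0 0 1"

```text
time: 3.32
tool_pos: [0.4339, -0.011, 0.1399]
ee_rot: [3.141, 0.001, 3.096]
wrist_force: [0.1, 0.2, 0.6]
width: 0.0939
```

```bash
python3 g.py .432 -.0065 .066 178; python3 -c "
from h import *
s=snapshot('top');t=snapshot('side')
a=cv2.resize(s['img'][165:245,225:315],None,fx=4.4,fy=4.4,interpolation=2);b=cv2.resize(t['img'][145:225,200:290],None,fx=4.4,fy=4.4,interpolation=2)
cv2.imwrite('pics/c4.png',np.hstack([a,b]))"
```

```text
turn [ 0.   0.1 -0.6] shift-after [ 2.   4.5 73.9] pos [ 0.4339 -0.011   0.1399] psi 177.4 w 0.0939 F [0.1 0.2 0.6] t 3.33
```

View pics/c4.png

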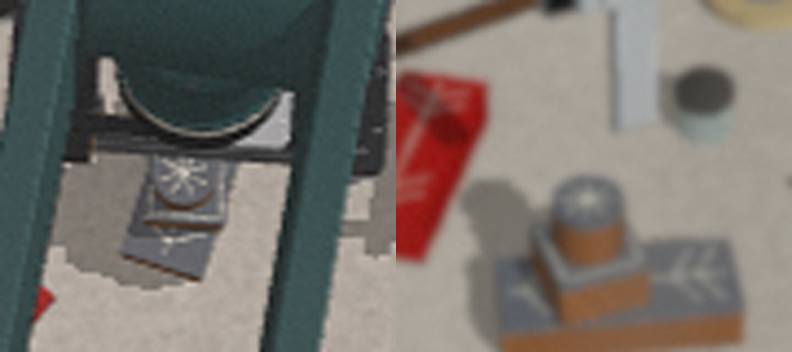

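>>> arm_command:
  commands: "2 4.5 20 0 0 0 1; 0 0 20 0 0 0 1; 0 0 20 0 0 0 1; 0 0 10 0 0 0 1; 0 0 3 0 0 0 1; 0 0 0 0 0 0 1"

```text
time: 4.18
tool_pos: [0.4396, -0.0053, 0.0757]
ee_rot: [-3.14, 0.021, 3.1]
wrist_force: [0.2, -0.6, -0.5]
width: 0.0937
```

```bash
python3 g.py .432 -.0065 .066 178
```

```text
turn [-0.1  1.2 -0.4] shift-after [ 7.6 -1.4  9.7] pos [ 0.4396 -0.0053  0.0757] psi 177.6 w 0.0937 F [ 0.2 -0.6 -0.5] t 4.17
```

>>> arm_command:
  commands: "4 0 3 0 0.6 0 1; 3 -1 4 0 0.6 0 1; 0 0 3 0 0 0 1; 0 0 0 0 0 0 1"

```text
time: 4.68
tool_pos: [0.4333, -0.0063, 0.0665]
ee_rot: [-3.14, 0.002, 3.1]
wrist_force: [0.0, -0.2, -0.5]
width: 0.094
```

```bash
python3 g.py .432 -.0065 .066 178
```

```text
turn [-0.1  0.1 -0.4] shift-after [ 1.3 -0.2  0.5] pos [ 0.4333 -0.0063  0.0665] psi 177.6 w 0.094 F [ 0.  -0.2 -0.5] t 4.67
```

>>> arm_command:
  commands: "1 0 0 0 0 0 0.6; 0 0 0 0 0 0 0.45; 0 0 0 0 0 0 0.3; 0 0 0 0 0 0 0.2; 0 0 0 0 0 0 0; 0 0 0 0 0 0 0; 0 0 0 0 0 0 0; 0 0 0 0 0 0 0"

```text
time: 5.68
tool_pos: [0.4324, -0.0063, 0.0667]
ee_rot: [-3.14, 0.002, 3.1]
wrist_force: [1.1, 0.0, -0.9]
width: 0.0174
```

```bash
python3 g.py .649 .2185 .12 178
```

```text
turn [-0.1  0.1 -0.4] shift-after [-208.6  232.2  -53.3] pos [ 0.4324 -0.0063  0.0667] psi 177.6 w 0.0174 F [ 1.1  0.  -0.9] t 5.67
```

```bash
python3 -c "
from h import *
s=snapshot('top');t=snapshot('side')
a=cv2.resize(s['img'][165:245,225:315],None,fx=4.4,fy=4.4,interpolation=2);b=cv2.resize(t['img'][145:225,200:290],None,fx=4.4,fy=4.4,interpolation=2)
cv2.imwrite('pics/c5.png',np.hstack([a,b]));print(robot.get_obs()['width'])"
```

```text
0.009547682617250907
```

View pics/c5.png

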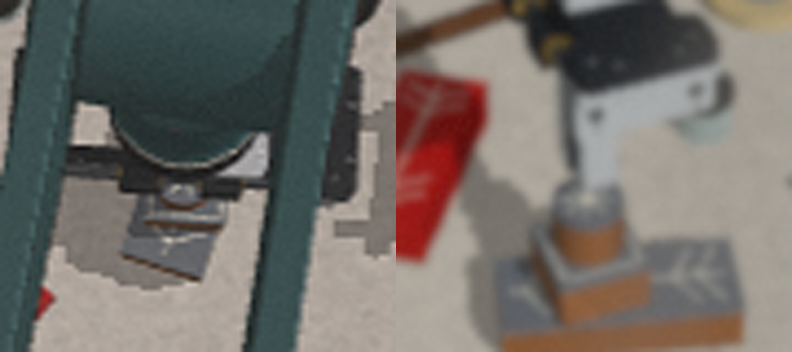

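```bash
python3 -c "
from h import *
s=snapshot('top');t=snapshot('side')
p=robot.get_obs()['tool_pos']; print(p)
for z in(0,.019,.03): q=p+[0,0,z]; print(proj(s,q),proj(t,q))
for z in(.075,.09): q=[.432,-.0065,z]; print(proj(s,q),proj(t,q), proj(s,[.4128,-.0065,z]),proj(t,[.413,-.0065,z]))
print(s['camera_matrix'],s['origin'],t['camera_matrix'])
hs=[]
for n,c in(('top',s),('side',t)):
  for q in('round_mid',):
    print(n,[(round(r['conf'],2),(np.array(r['centre'])*[512,384]).round(1)) for r in models.tip_of(q,c)], [(round(r['conf'],2),(np.array(r['bbox'])*[512,384,512,384]).round(1)) for r in models.spot_in(q,c)])
b=cv2.resize(t['img'][165:225,215:275],None,fx=9,fy=9,interpolation=2)
cv2.imwrite('pics/c6.png',b)"
```

```text
[ 0.43241951 -0.00633091  0.06674794]
[265.57424489 205.00712656] [243.43431593 196.70409832]
[265.68101544 203.85922618] [243.2656281  190.64221586]
[265.74460046 203.17561763] [243.16611628 187.06620842]
[265.6804693  204.67247895] [243.22241213 194.18586452] [265.5039664  211.89079196] [235.57586016 196.51918824]
[265.76661966 203.75775739] [243.08685259 189.36255396] [265.58788224 211.07609841] [235.36708256 191.69320653]
[[399.27604725   0.         258.21794107]
 [  0.         399.27604725 196.48726356]
 [  0.           0.           1.        ]] [0.26499784 0.00497024 1.11390287] [[471.49017116   0.         249.80233281]
 [  0.         471.49017116 190.20200933]
 [  0.           0.           1.        ]]
top [(0.59, array([266.1, 208.9]))] [(0.63, array([263.4, 209. ,   7.6,   3.3]))]
side [(0.58, array([244.3, 189.9]))] [(0.56, array([234.2, 183.8,  19.1,  22.1]))]
```

View pics/c6.png

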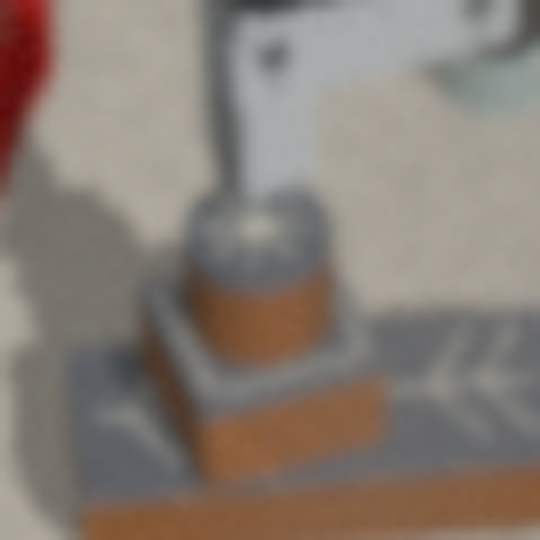

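```bash
python3 -c "
from h import *
s=snapshot('top');t=snapshot('side')
for q in([.162,.526,.169],[.4339,-.058,.14],[.4339,.036,.14]): print(q,proj(t,q),proj(s,q))
print(robot.get_obs())
"
```

```text
[0.162, 0.526, 0.169] [77.23076705 77.10811128] [ 31.30687397 308.23678576]
[0.4339, -0.058, 0.14] [252.87493878 186.61789656] [286.90175887 200.30613935]
[0.4339, 0.036, 0.14] [236.06310146 161.32402091] [248.93024506 199.30037798]
{'time': 6.175, 'joint_positions': array([-0.14422597, -0.13688105,  1.79401476, -0.0018204 ,  1.4822579 ,
       -1.67309241]), 'qvel': array([-0.00122494,  0.00066097,  0.00016944,  0.00152282,  0.00117454,
       -0.00264965]), 'joint_torque': array([ 6.06437734e-04, -2.32489264e+01, -2.91037524e+01, -3.08323489e-02,
        6.34987559e-02, -1.77219572e-04]), 'tool_pos': array([ 0.43242107, -0.00631812,  0.06674406]), 'ee_rot': array([-3.13956376e+00,  2.00418957e-03,  3.09982377e+00]), 'wrist_force': array([-0.20472382, -0.0615293 ,  0.82263479]), 'wrist_torque': array([-0.0172947 , -0.01239303, -0.08515689]), 'width': 0.0006980947823644588}
```

>>> arm_command:
  commands: "0 0 -30 0 0 0 0; 0 0 -30 0 0 0 0; 0 -60 -30 0 0 0 0; 0 -60 0 0 0 0 0; 0 -20 0 0 0 0 0; 0 0 0 0 0 0 0; 0 0 0 0 0 0 0"

```text
time: 7.05
tool_pos: [0.4269, -0.144, 0.1574]
ee_rot: [-3.139, 0.002, 3.104]
wrist_force: [0.6, 0.3, -0.2]
width: 0.0004
```

```bash
python3 -c "
from h import *
s=snapshot('top');t=snapshot('side')
p=robot.get_obs()['tool_pos'];print(p,robot.get_obs()['ee_rot'],robot.get_obs()['joint_positions'])
o=[]
for c in(s,t):
  u,v=proj(c,p).astype(int);print(proj(c,p));im=c['img'].copy();cv2.circle(im,(u,v),1,(0,0,255),-1)
  print(u-40,v-60);o.append(cv2.resize(im[v-60:v+40,u-40:u+40],None,fx=4.8,fy=4.8,interpolation=2))
cv2.imwrite('pics/c7.png',np.hstack(o))"
```

```text
[ 0.42693933 -0.14371547  0.15738216] [-3.13874476e+00  2.13187983e-03  3.10533953e+00] [-4.49161978e-01 -1.36972319e-01  1.61265745e+00 -1.76053102e-03
  1.66281188e+00 -1.98386663e+00]
[322.67525201 202.85670941]
282 142
[267.16072412 207.48499516]
227 147
```

View pics/c7.png

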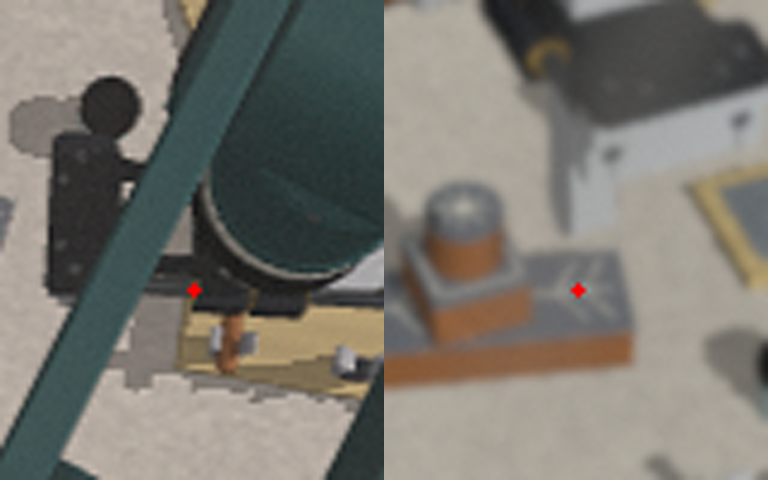

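>>> arm_command:
  commands: "43 20 0 0 0 0 0; 40 20 20 0 0 0 0; 0 0 30 0 0 0 0; 0 0 30 0 0 0 0; 0 0 25 0 0 0 0; 0 0 15 0 0 0 0; 0 0 0 0 0 0 0; 0 0 0 0 0 0 0"

```text
time: 8.15
tool_pos: [0.3449, -0.0938, 0.0346]
ee_rot: [-3.139, 0.006, 3.119]
wrist_force: [-0.1, 0.3, 0.2]
width: 0.0006
```

```bash
python3 -c "
from h import *
s=snapshot('top');t=snapshot('side')
p=robot.get_obs()['tool_pos'];print(p,robot.get_obs()['wrist_force'])
o=[]
for c in(s,t):
  u,v=proj(c,p).astype(int);print(proj(c,p));im=c['img'].copy();cv2.circle(im,(u,v),1,(0,0,255),-1)
  print(u-40,v-60);o.append(cv2.resize(im[v-60:v+40,u-40:u+40],None,fx=4.8,fy=4.8,interpolation=2))
cv2.imwrite('pics/c8.png',np.hstack(o))"
```

```text
[ 0.34499935 -0.09401149  0.03475403] [ 0.31804637 -0.20497023 -0.73964492]
[297.16626625 239.79740024]
257 179
[222.56570345 243.91790231]
182 183
```

View pics/c8.png

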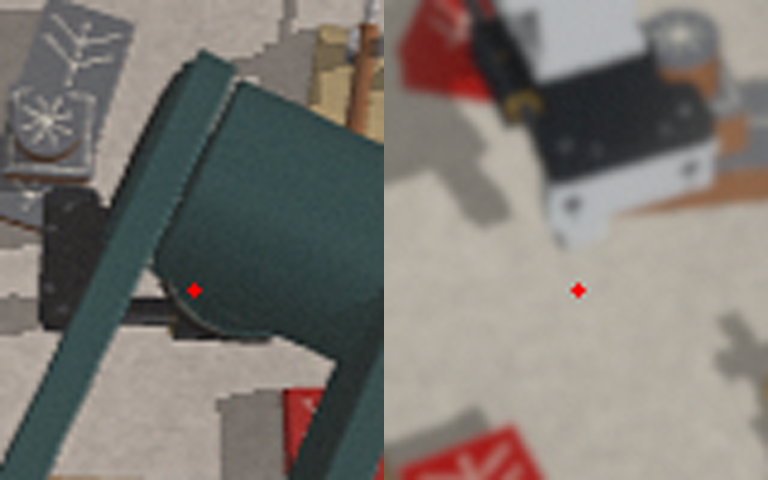

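>>> arm_command:
  commands: "0 0 10 0 0 0 0; 0 0 10 0 0 0 0; 0 0 8 0 0 0 0; 0 0 4 0 0 0 0; 0 0 0 0 0 0 0"

```text
time: 8.88
tool_pos: [0.3457, -0.0945, 0.0012]
ee_rot: [-3.138, 0.007, 3.118]
wrist_force: [-0.1, -0.3, -0.1]
width: 0.0005
```

>>> arm_command:
  commands: "0 0 4 0 0 0 0; 0 0 4 0 0 0 0; 0 0 4 0 0 0 0; 0 0 0 0 0 0 0"

```text
time: 9.38
tool_pos: [0.3462, -0.0948, -0.0112]
ee_rot: [-3.138, 0.008, 3.118]
wrist_force: [0.6, 0.3, -0.2]
width: 0.0003
```

```bash
python3 -c "
from h import *
t=snapshot('side');o=robot.get_obs();p=o['tool_pos'];print(p,o['wrist_force'],o['joint_positions'])
u,v=proj(t,p).astype(int);print(u,v);cv2.circle(t['img'],(u,v),1,(0,0,255),-1);cv2.imwrite('pics/c9.png',cv2.resize(t['img'][v-60:v+30,u-60:u+40],None,fx=6,fy=6,interpolation=2))"
```

```text
[ 0.34641832 -0.09485016 -0.01102084] [-0.50827079 -0.10286942 -0.46369108] [-4.25282906e-01 -2.54611126e-01  2.05311440e+00 -2.02822701e-04
  1.33375014e+00 -1.97200775e+00]
224 257
```

View pics/c9.png

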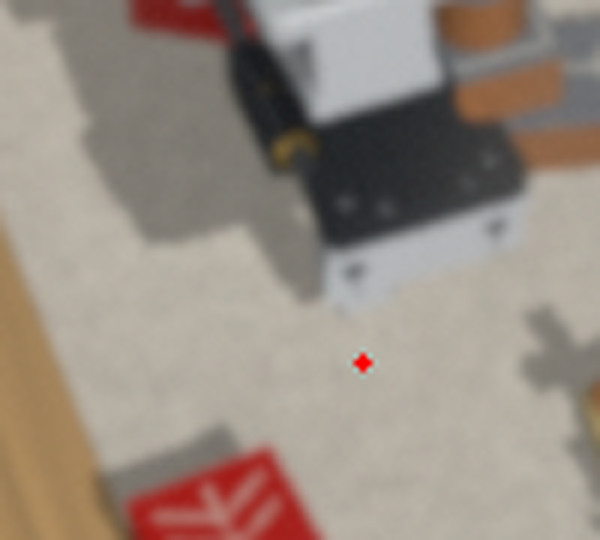

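>>> arm_command:
  commands: "0 0 5 0 0 0 0; 0 0 5 0 0 0 0; 0 0 4 0 0 0 0; 0 0 0 0 0 0 0"

```text
time: 9.93
tool_pos: [0.3466, -0.0949, -0.0259]
ee_rot: [-3.138, 0.009, 3.118]
wrist_force: [-0.7, -1.0, 0.2]
width: 0.0004
```

>>> arm_command:
  commands: "0 0 3 0 0 0 0; 0 0 2 0 0 0 0; 0 0 2 0 0 0 0; 0 0 0 0 0 0 0"

```text
time: 10.42
tool_pos: [0.3468, -0.095, -0.0333]
ee_rot: [-3.138, 0.009, 3.118]
wrist_force: [0.0, -0.9, -0.1]
width: 0.0004
```

>>> arm_command:
  commands: "0 0 2 0 0 0 0; 0 0 2 0 0 0 0; 0 0 0 0 0 0 0"

```text
time: 10.8
tool_pos: [0.3473, -0.0952, -0.0362]
ee_rot: [-3.137, 0.009, 3.118]
wrist_force: [-0.2, -0.3, -1.2]
width: 0.0005
```

>>> arm_command:
  commands: "0 0 2 0 0 0 0; 0 0 2 0 0 0 0; 0 0 0 0 0 0 0"

```text
time: 11.18
tool_pos: [0.3478, -0.0954, -0.036]
ee_rot: [-3.137, 0.009, 3.118]
wrist_force: [-0.1, -0.3, -0.6]
width: 0.0004
```

```bash
python3 -c "
from h import *
t=snapshot('side');o=robot.get_obs();p=o['tool_pos'];print(p,o['wrist_force'],o['joint_positions'])
u,v=proj(t,p).astype(int);print(u,v);cv2.imwrite('pics/c10.png',cv2.resize(t['img'][v-60:v+30,u-60:u+40],None,fx=6,fy=6,interpolation=2))"
```

```text
[ 0.34793857 -0.09549272 -0.03604715] [0.04768523 0.73403149 0.40837295] [-4.24984281e-01 -2.18941931e-01  2.08040302e+00 -3.80861343e-04
  1.27004501e+00 -1.97203166e+00]
225 264
```

View pics/c10.png

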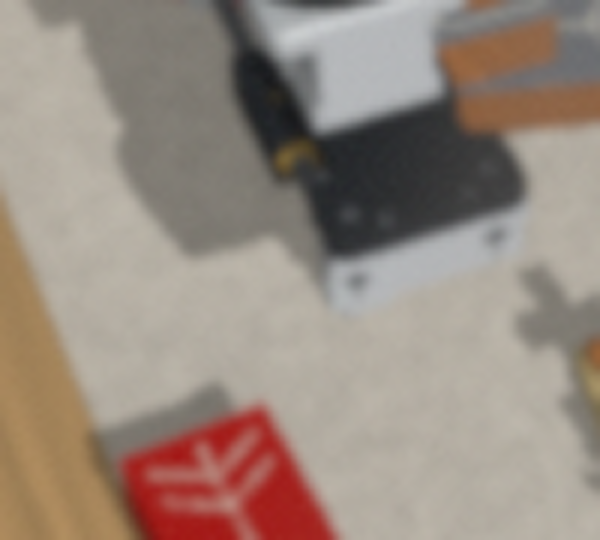

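```bash
python3 -c "
from h import *
t=snapshot('side')
print(at(t,(222.5,255.7),0.0), at(t,(222.5,255.7),0.003))
print(at(t,(246,186),.0667+.036))
print(at(t,(227+(592-384)/4.8,147+230/4.8),.1574+.036),'exp .427 -.144')
"
```

```text
[ 0.34175568 -0.09715305  0.        ] [ 0.34099402 -0.09953375  0.003     ]
[ 0.43717513 -0.01178197  0.1027    ]
[ 0.4311442  -0.14794918  0.1934    ] exp .427 -.144
```

>>> arm_command:
  commands: "0 0 4 0 0 0 0"

```text
time: 11.4
tool_pos: [0.348, -0.0955, -0.0367]
ee_rot: [-3.138, 0.008, 3.118]
wrist_force: [-16.4, 7.1, 46.6]
width: 0.0002
```

```bash
sed -i 's/p=np.array(o\["tool_pos"\])/&+[0,0,.036]/' g.py; python3 g.py .432 -.0065 .130 178
```

```text
turn [-0.2  0.4  0.7] shift-after [ -80.8   91.9 -130.7] pos [ 0.348  -0.0955 -0.0007] psi 178.7 w 0.0002 F [-16.4   7.1  46.6] t 11.4
```

>>> arm_command:
  commands: "0 0 -20 0 0 0 0; 0 0 -30 0 0 0 1; 0 0 -40 0 0 0 1; 0 0 -40 0 0 0 1; 0 0 -10 0 0 0 1; 0 0 0 0 0 0 1"

```text
time: 12.15
tool_pos: [0.3457, -0.0944, 0.1039]
ee_rot: [-3.14, 0.003, 3.118]
wrist_force: [0.1, 0.3, 0.7]
width: 0.0468
```

```bash
python3 g.py .432 -.0065 .130 178
```

```text
turn [-0.1  0.2  0.6] shift-after [-83.2  90.8   9.9] pos [ 0.3457 -0.0944  0.1399] psi 178.6 w 0.0468 F [0.1 0.3 0.7] t 12.15
```

>>> arm_command:
  commands: "-27 30 0 0 0 0.5 1; -27 30 0 0 0 0 1; -20 22 0 0 0 0 1; -4 4 0 0 0 0 1; 0 0 0 0 0 0 1; 0 0 0 0 0 0 1"

```text
time: 12.9
tool_pos: [0.4213, -0.0092, 0.0922]
ee_rot: [-3.141, -0.016, 3.105]
wrist_force: [-0.1, -0.9, -0.0]
width: 0.0941
```

```bash
python3 g.py .432 -.0065 .066 178
```

```text
turn [-0.1 -0.9 -0.1] shift-after [-10.6   3.1  62.2] pos [ 0.4213 -0.0092  0.1282] psi 177.9 w 0.0941 F [-0.1 -0.9 -0. ] t 12.9
```

>>> arm_command:
  commands: "-6 2 10 0 -0.5 0 1; -5 1 15 0 -0.4 0 1; 0 0 15 0 0 0 1; 0 0 12 0 0 0 1; 0 0 0 0 0 0 1; 0 0 0 0 0 0 1"

```text
time: 13.65
tool_pos: [0.4313, -0.0086, 0.0366]
ee_rot: [-3.14, 0.001, 3.101]
wrist_force: [-0.0, 1.1, 0.5]
width: 0.0941
```

```bash
python3 g.py .432 -.0065 .066 178
```

```text
turn [-0.1  0.1 -0.3] shift-after [-0.6  2.1  6.6] pos [ 0.4313 -0.0086  0.0726] psi 177.7 w 0.0941 F [-0.   1.1  0.5] t 13.65
```

>>> arm_command:
  commands: "-1 2 6 0 0 0 1; 0 0 0 0 0 0 0.5; 0 0 0 0 0 0 0; 0 0 0 0 0 0 0; 0 0 0 0 0 0 0; 0 0 0 0 0 0 0; 0 0 0 0 0 0 0; 0 0 0 0 0 0 0; 0 0 0 0 0 0 0"

```text
time: 14.78
tool_pos: [0.4339, -0.0066, 0.0319]
ee_rot: [-3.14, 0.005, 3.101]
wrist_force: [-0.9, 0.1, -1.1]
width: 0.0373
```

```bash
python3 g.py .432 -.0065 .12 178
```

```text
turn [-0.1  0.3 -0.3] shift-after [  1.9   0.  -52.1] pos [ 0.4339 -0.0066  0.0679] psi 177.7 w 0.0373 F [-0.9  0.1 -1.1] t 14.78
```

>>> arm_command:
  commands: "0 0 -10 0 0 0 0; 0 0 -20 0 0 0 0; 0 0 -20 0 0 0 0; -20 20 0 0 0 0 0; -40 40 0 0 0 0 0; -40 40 0 0 0 0 0; -40 40 0 0 0 0 0; -30 40 0 0 0 0 0; -15 20 0 0 0 0 0; 0 0 0 0 0 0 0; 0 0 0 0 0 0 0"

```text
time: 16.15
tool_pos: [0.6349, 0.1905, 0.0911]
ee_rot: [-3.138, 0.012, 3.099]
wrist_force: [0.2, 0.0, -1.5]
width: 0.0372
```

```bash
python3 g.py .6495 .218 .05 178
```

```text
turn [-0.2  0.7 -0.5] shift-after [-13.6  28.   77.1] pos [0.6349 0.1905 0.1271] psi 177.5 w 0.0372 F [ 0.2  0.  -1.5] t 16.15
```

>>> arm_command:
  commands: "-8 16 10 0 0.7 0 0; -6 12 20 0 0 0 0; 0 0 20 0 0 0 0; 0 0 15 0 0 0 0; 0 0 8 0 0 0 0; 0 0 0 0 0 0 0; 0 0 0 0 0 0 0"

```text
time: 17.02
tool_pos: [0.6481, 0.2129, 0.0148]
ee_rot: [-3.136, -0.002, 3.094]
wrist_force: [0.2, 0.4, -0.3]
width: 0.0375
```

```bash
python3 g.py .6495 .218 .019 178;python3 -c "
from h import *
s=snapshot('top');t=snapshot('side')
cv2.imwrite('pics/c11.png',np.hstack([cv2.resize(s['img'][95:165,155:225],None,fx=5.5,fy=5.5,interpolation=2),cv2.resize(t['img'][105:175,245:315],None,fx=5.5,fy=5.5,interpolation=2)]))
for c in(s,t):
  r=models.tip_of('round_mid',c)
  if r: uv=np.array(r[0]['centre'])*[512,384];print(r[0]['conf'],at(c,uv,.05+.007))
"
```

```text
turn [-0.3 -0.1 -0.7] shift-after [-1.3  5.1 31.8] pos [0.6481 0.2129 0.0508] psi 177.3 w 0.0375 F [ 0.2  0.4 -0.3] t 17.02
0.63 [0.65271906 0.22134109 0.057     ]
```

>>> arm_command:
  commands: "-1 3 10 -0.2 0 0 0; 0 0 10 0 0 0 0; 0 0 6 0 0 0 0; 0 0 3 0 0 0 0; 0 0 0 0 0 0 0"

```text
time: 17.85
tool_pos: [0.6493, 0.2163, -0.0163]
ee_rot: [-3.14, -0.001, 3.094]
wrist_force: [0.6, -0.2, -0.1]
width: 0.0375
```

```bash
python3 g.py .6495 .218 .018 178
```

```text
turn [-0.1 -0.1 -0.7] shift-after [-0.2  1.7  1.7] pos [0.6493 0.2163 0.0197] psi 177.3 w 0.0375 F [ 0.6 -0.2 -0.1] t 17.85
```

Bottom about 2 mm above the felt; lower with a force reading at the end of the moving row.

>>> arm_command:
  commands: "0 1 2 0 0 0 0; 0 0 1.5 0 0 0 0"

```text
time: 18.1
tool_pos: [0.6497, 0.2174, -0.0181]
ee_rot: [-3.14, -0.0, 3.094]
wrist_force: [-3.9, -1.5, 7.3]
width: 0.0374
```

>>> arm_command:
  commands: "0 0 0 0 0 0 0.6; 0 0 0 0 0 0 0.6; 0 0 0 0 0 0 0.8; 0 0 0 0 0 0 0.9; 0 0 -10 0 0 0 1; 0 0 -30 0 0 0 1; 0 0 -40 0 0 0 1; 0 0 -20 0 0 0 1; 40 -40 0 0 0 0 1; 40 -50 0 0 0 0 1; 40 -50 0 0 0 0 1; 40 -50 0 0 0 0 1"

```text
time: 19.6
tool_pos: [0.4845, 0.0369, 0.0886]
ee_rot: [-3.14, 0.008, 3.1]
wrist_force: [0.3, -1.5, 0.6]
width: 0.0938
```

```bash
python3 g.py .432 -.0115 .10 178;python3 -c "
from h import *
s=snapshot('top');t=snapshot('side')
for c in(s,t):
  for q,z in(('round_mid',.025),('square_mid',.045)):
   for r in models.tip_of(q,c)[:2]: uv=np.array(r['centre'])*[512,384];print(q,round(r['conf'],2),uv.round(1),at(c,uv,z).round(4))
a=cv2.resize(s['img'][100:160,160:220],None,fx=6,fy=6,interpolation=2);b=cv2.resize(t['img'][115:175,252:312],None,fx=6,fy=6,interpolation=2)
cv2.imwrite('pics/c12.png',np.vstack([np.hstack([a,b])]))
"
```

```text
turn [-0.1  0.4 -0.4] shift-after [ 50.8 -50.2  24.6] pos [0.4845 0.0369 0.1246] psi 177.6 w 0.0938 F [ 0.3 -1.5  0.6] t 19.6
round_mid 0.72 [188.1 134.4] [0.6371 0.2192 0.025 ]
square_mid 0.64 [267.9 208.2] [ 0.4273 -0.013   0.045 ]
round_mid 0.61 [282.  133.3] [0.6525 0.2321 0.025 ]
square_mid 0.74 [314.8 226.8] [ 0.5472 -0.1398  0.045 ]
square_mid 0.73 [246.7 202.4] [ 0.4404 -0.006   0.045 ]
```

View pics/c12.png

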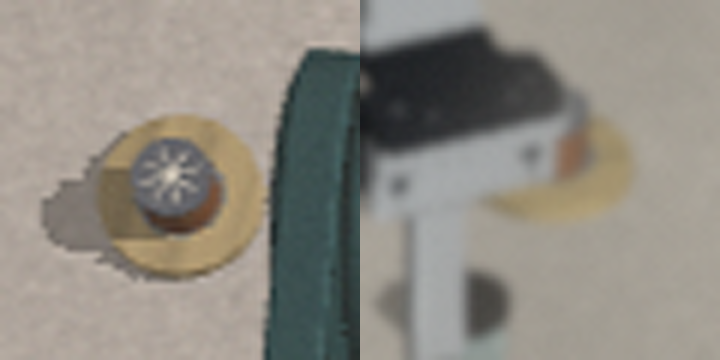

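```bash
python3 -c "
from h import *
s=snapshot('top');f=lambda p,k,o:np.array(p)/k+o-.45
print('round',at(s,f((170,177),6,[160,100]),.04),'stand',at(s,f((182,196),6,[160,100]),.01))
for p in((150,222),(325,240),(130,398),(312,405)): print(at(s,f(p,10,[245,175]),.06))
"
```

```text
round [0.64773111 0.21776717 0.04      ] stand [0.64897027 0.2173506  0.01      ]
[0.45548013 0.01029073 0.06      ]
[ 0.4518392  -0.03671882  0.06      ]
[0.40776004 0.01433164 0.06      ]
[ 0.40719096 -0.03411206  0.06      ]
```

>>> arm_command:
  commands: "20 -20 0 0 0.3 0.5 1; 20 -18 0 0 0 0.5 1; 8 -8 0 0 0 0 1; 0 0 0 0 0 0 1; 0 0 0 0 0 0 1"

```text
time: 20.58
tool_pos: [0.4412, -0.0015, 0.0888]
ee_rot: [3.141, 0.004, 3.091]
wrist_force: [0.0, -0.1, 1.2]
width: 0.0938
```

```bash
python3 g.py .4306 -.0116 .037 176.5
```

```text
turn [0.1 0.2 0.6] shift-after [  9.9 -10.7  87.8] pos [ 0.4412 -0.0015  0.1248] psi 177.1 w 0.0938 F [ 0.  -0.1  1.2] t 20.57
```

>>> arm_command:
  commands: "5 -5 10 0 0.2 0.5 1; 5 -5 20 0 0 0 1; 0 0 20 0 0 0 1; 0 0 15 0 0 0 1; 0 0 10 0 0 0 1; 0 0 0 0 0 0 1; 0 0 0 0 0 0 1"

```text
time: 21.45
tool_pos: [0.4309, -0.0105, 0.0094]
ee_rot: [3.14, -0.001, 3.083]
wrist_force: [-0.2, -0.0, -0.3]
width: 0.094
```

```bash
python3 g.py .4306 -.0116 .037 176.5
```

```text
turn [ 0.1 -0.1  0.2] shift-after [ 0.2 -1.1  8.4] pos [ 0.4309 -0.0105  0.0454] psi 176.7 w 0.094 F [-0.2 -0.  -0.3] t 21.45
```

>>> arm_command:
  commands: "0 -1 5 0 0 0 1; 0 0 3 0 0 0 1; 0 0 0 0 0 0 0.7; 0 0 0 0 0 0 0; 0 0 0 0 0 0 0; 0 0 0 0 0 0 0; 0 0 0 0 0 0 0; 0 0 0 0 0 0 0; 0 0 0 0 0 0 0"

```text
time: 22.58
tool_pos: [0.4324, -0.0117, 0.0027]
ee_rot: [3.141, 0.003, 3.083]
wrist_force: [-0.0, 0.3, -0.8]
width: 0.0498
```

```bash
python3 g.py .4306 -.0116 .037 176.5
```

```text
turn [0.1 0.2 0.2] shift-after [1.8 0.  1.7] pos [ 0.4324 -0.0117  0.0387] psi 176.7 w 0.0498 F [-0.   0.3 -0.8] t 22.57
```

>>> arm_command:
  commands: "0 0 -10 0 0 0 0; 0 0 -20 0 0 0 0; 0 0 -25 0 0 0 0; 0 0 -20 0 0 -7 0; 0 0 0 0 0 -7 0; 0 0 0 0 0 -7 0; 0 0 0 0 0 0 0"

```text
time: 23.45
tool_pos: [0.433, -0.012, 0.0843]
ee_rot: [-3.14, 0.006, -2.823]
wrist_force: [0.4, 0.1, -0.6]
width: 0.0498
```

```bash
python3 g.py .642 -.1962 .09 198.1
```

```text
turn [-0.1  0.3  0.2] shift-after [-141.4 -240.    30.3] pos [ 0.433  -0.012   0.1203] psi -161.7 w 0.0498 F [ 0.4  0.1 -0.6] t 23.45
```

>>> arm_command:
  commands: "-15 -25 0 0 0 0 0; -29 -49 0 0 0 0 0; -29 -49 0 0 0 0 0; -29 -49 0 0 0 0 0; -20 -35 0 0 0 0 0; -8 -14 0 0 0 0 0; 0 0 0 0 0 0 0; 0 0 0 0 0 0 0"

```text
time: 24.45
tool_pos: [0.6303, -0.1862, 0.0858]
ee_rot: [3.141, 0.006, -2.838]
wrist_force: [-0.5, 0.5, -1.1]
width: 0.0497
```

```bash
python3 g.py .642 -.1962 .05 198.1
```

```text
turn [ 0.   0.4 -0.7] shift-after [ -8.  -13.2  71.8] pos [ 0.6303 -0.1862  0.1218] psi -162.6 w 0.0497 F [-0.5  0.5 -1.1] t 24.45
```

>>> arm_command:
  commands: "-4 -7 10 0 0.3 -0.7 0; -4 -6 20 0 0 0 0; 0 0 20 0 0 0 0; 0 0 15 0 0 0 0; 0 0 8 0 0 0 0; 0 0 0 0 0 0 0; 0 0 0 0 0 0 0"

```text
time: 25.32
tool_pos: [0.6409, -0.1944, 0.0068]
ee_rot: [3.14, -0.001, -2.824]
wrist_force: [0.6, 0.4, 0.6]
width: 0.0499
```

```bash
python3 g.py .642 -.1962 .0187 198.1
```

```text
turn [ 0.1 -0.1  0.1] shift-after [-0.5 -2.1 24.1] pos [ 0.6409 -0.1944  0.0428] psi -161.8 w 0.0499 F [0.6 0.4 0.6] t 25.32
```

>>> arm_command:
  commands: "0 -1 8 0 0 0 0; 0 -1 8 0 0 0 0; 0 0 4 0 0 0 0; 0 0 2 0 0 0 0; 0 0 2 0 0 0 0"

```text
time: 25.95
tool_pos: [0.6428, -0.1969, -0.0169]
ee_rot: [-3.141, 0.001, -2.824]
wrist_force: [-0.1, 0.2, -0.4]
width: 0.0496
```

```bash
python3 g.py .642 -.1962 .0187 198.1
```

```text
turn [-0.   0.1  0.1] shift-after [0.5 0.9 0.4] pos [ 0.6428 -0.1969  0.0191] psi -161.8 w 0.0496 F [-0.1  0.2 -0.4] t 25.95
```

>>> arm_command:
  commands: "0 0 1.5 0 0 0 0; 0 0 1 0 0 0 0"

```text
time: 26.2
tool_pos: [0.6429, -0.197, -0.0172]
ee_rot: [-3.141, 0.002, -2.824]
wrist_force: [-2.1, 0.3, 4.3]
width: 0.0496
```

Touching the felt. Release, rise, turn back and head for the oblong.

>>> arm_command:
  commands: "0 0 0 0 0 0 0.7; 0 0 0 0 0 0 0.8; 0 0 0 0 0 0 0.9; 0 0 0 0 0 0 1; 0 0 -10 0 0 0 1; 0 0 -30 0 0 0 1; 0 0 -30 0 0 0 1; 40 40 0 0 0 8 1; 40 40 0 0 0 8 1; 40 40 0 0 0 8 1; 30 30 0 0 0 8 1; 0 0 0 0 0 0 1"

```text
time: 27.7
tool_pos: [0.477, -0.0652, 0.0579]
ee_rot: [3.141, 0.011, 2.882]
wrist_force: [0.8, -0.7, -0.3]
width: 0.0939
```

```bash
python3 g.py .4436 -.017 .08 164;python3 -c "
from h import *
s=snapshot('top');t=snapshot('side')
cv2.imwrite('pics/c13.png',np.hstack([cv2.resize(s['img'][105:165,305:365],None,fx=6,fy=6,interpolation=2),cv2.resize(s['img'][175:235,245:305],None,fx=6,fy=6,interpolation=2)]))
hsv=cv2.cvtColor(s['img'],cv2.COLOR_BGR2HSV);print(hsv[190,275],hsv[215,265],hsv[230,320])
for q,z in(('square_mid',.025),('oblong_mid',.015)):
   for c in(s,t):
    for r in models.tip_of(q,c)[:3]: uv=np.array(r['centre'])*[512,384];print(q,round(r['conf'],2),uv.round(1),at(c,uv,z).round(4))
"
```

```text
turn [0.  0.6 1.1] shift-after [45.4 37.2 13.9] pos [ 0.477  -0.0652  0.0939] psi 165.1 w 0.0939 F [ 0.8 -0.7 -0.3] t 27.7
[115  14 107] [ 16  17 164] [ 14  27 186]
square_mid 0.66 [332.6 138. ] [ 0.6372 -0.1927  0.025 ]
square_mid 0.81 [365.2 237.9] [ 0.6433 -0.1994  0.025 ]
oblong_mid 0.66 [268.4 205.3] [ 0.4401 -0.0148  0.015 ]
oblong_mid 0.64 [149.7 251.2] [0.3044 0.3064 0.015 ]
oblong_mid 0.63 [211.7 225.5] [0.3794 0.1404 0.015 ]
oblong_mid 0.76 [152.3 152.8] [0.2934 0.3106 0.015 ]
oblong_mid 0.74 [208.7 300.4] [ 0.2711 -0.205   0.015 ]
oblong_mid 0.73 [252.9 211.9] [ 0.4528 -0.0132  0.015 ]
```

View pics/c13.png

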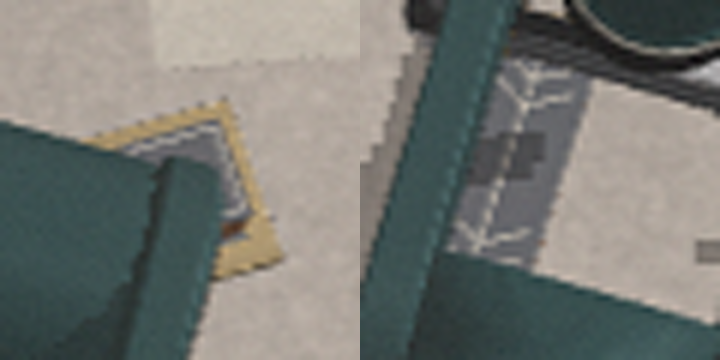

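>>> arm_command:
  commands: "20 17 0 0 0.6 1 1; 20 17 0 0 0 0 1; 5 3 0 0 0 0 1; 0 0 0 0 0 0 1; 0 0 0 0 0 0 1"

```text
time: 28.62
tool_pos: [0.4481, -0.0228, 0.0563]
ee_rot: [-3.14, -0.001, 2.857]
wrist_force: [-0.0, 0.3, -0.2]
width: 0.0941
```

```bash
python3 g.py .4436 -.016 .009 164
```

```text
turn [-0.1 -0.1 -0.3] shift-after [ 6.2  5.3 83.3] pos [ 0.4481 -0.0228  0.0923] psi 163.7 w 0.0941 F [-0.   0.3 -0.2] t 28.62
```

>>> arm_command:
  commands: "3 3 15 0 0 0 1; 3 2 20 0 0 0 1; 0 0 20 0 0 0 1; 0 0 12 0 0 0 1; 0 0 6 0 0 0 1; 0 0 0 0 0 0 1; 0 0 0 0 0 0 1"

```text
time: 29.5
tool_pos: [0.4436, -0.0174, -0.0218]
ee_rot: [-3.14, -0.003, 2.854]
wrist_force: [0.8, -0.8, 0.3]
width: 0.0941
```

```bash
python3 g.py .4436 -.016 .009 164
```

```text
turn [-0.1 -0.2 -0.5] shift-after [0.4 1.3 5.2] pos [ 0.4436 -0.0174  0.0142] psi 163.5 w 0.0941 F [ 0.8 -0.8  0.3] t 29.5
```

>>> arm_command:
  commands: "0 1 4 0 0 0 1; 0 0 0 0 0 0 0.7; 0 0 0 0 0 0 0; 0 0 0 0 0 0 0; 0 0 0 0 0 0 0; 0 0 0 0 0 0 0; 0 0 0 0 0 0 0; 0 0 0 0 0 0 0"

```text
time: 30.5
tool_pos: [0.4454, -0.0164, -0.0244]
ee_rot: [-3.141, 0.001, 2.854]
wrist_force: [0.6, 0.4, -0.4]
width: 0.0536
```

```bash
python3 g.py .4436 -.016 .009 164
```

```text
turn [-0.   0.1 -0.5] shift-after [ 1.9 -0.1  2.6] pos [ 0.4454 -0.0164  0.0116] psi 163.5 w 0.0536 F [ 0.6  0.4 -0.4] t 30.5
```

>>> arm_command:
  commands: "0 0 -10 0 0 0 0; 0 0 -20 0 0 0 0; 0 0 -25 0 0 0 0; 0 0 -20 0 0 -6 0; 0 0 0 0 0 -6 0; -30 3 0 0 0 0 0; -50 5 0 0 0 0 0; -50 5 0 0 0 0 0; -45 4 0 0 0 0 0; -20 2 0 0 0 0 0; 0 0 0 0 0 0 0; 0 0 0 0 0 0 0"

```text
time: 32.0
tool_pos: [0.6452, -0.0118, 0.0567]
ee_rot: [-3.139, -0.0, 3.07]
wrist_force: [-0.5, 0.6, -1.6]
width: 0.0536
```

```bash
python3 g.py .6595 -.003 .05 175.3
```

```text
turn [-0.2 -0.   0.6] shift-after [-13.5   9.9  42.7] pos [ 0.6452 -0.0118  0.0927] psi 175.9 w 0.0536 F [-0.5  0.6 -1.6] t 32.0
```

>>> arm_command:
  commands: "-7 5 5 0 0 0.5 0; -6 5 15 0 0 0 0; 0 0 15 0 0 0 0; 0 0 8 0 0 0 0; 0 0 3 0 0 0 0; 0 0 0 0 0 0 0; 0 0 0 0 0 0 0"

```text
time: 32.88
tool_pos: [0.6568, -0.0022, 0.0069]
ee_rot: [-3.138, -0.003, 3.061]
wrist_force: [0.2, -0.2, -2.1]
width: 0.0536
```

```bash
python3 g.py .6595 -.003 .0216 175.3;python3 -c "
from h import *
s=snapshot('top');t=snapshot('side')
cv2.imwrite('pics/c14.png',np.hstack([cv2.resize(s['img'][90:170,225:315],None,fx=4.3,fy=4.3,interpolation=2),cv2.resize(t['img'][140:220,275:365],None,fx=4.3,fy=4.3,interpolation=2)]))"
```

```text
turn [-0.2 -0.2  0.1] shift-after [-2.8 -0.6 21.3] pos [ 0.6568 -0.0022  0.0429] psi 175.4 w 0.0536 F [ 0.2 -0.2 -2.1] t 32.88
```

View pics/c14.png

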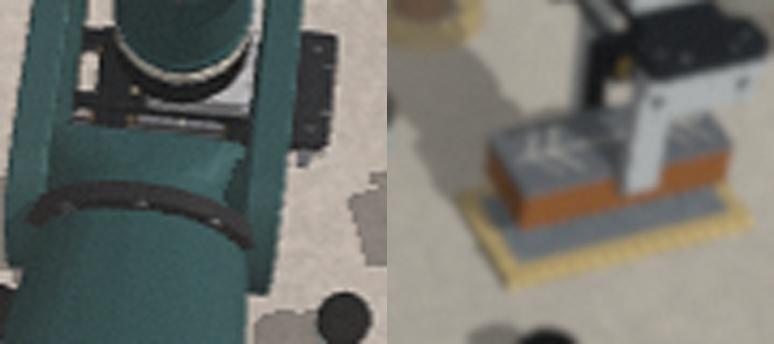

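```bash
python3 -c "
from h import *
t=snapshot('side')
f=lambda x,y:(275+(x-387)/4.3-.4,140+y/4.3-.4)
for p in((515,198),(730,148),(489,150),(698,108)): print(at(t,f(*p),.061))
for p in((510,280),(752,222),(458,200)): print(at(t,f(*p),.01))
"
```

```text
[ 0.58213978 -0.0251094   0.061     ]
[ 0.71369013 -0.03794493  0.061     ]
[0.58825936 0.01700843 0.061     ]
[7.16475294e-01 1.09464310e-04 6.10000000e-02]
[ 0.57657651 -0.03656349  0.01      ]
[ 0.72806995 -0.05180259  0.01      ]
[0.58093934 0.03584907 0.01      ]
```

>>> arm_command:
  commands: "-3 0 8 0 0 0 0; -2 0 8 0 0 0 0; 0 0 3 0 0 0 0; 0 0 1 0 0 0 0; 0 0 0 0 0 0 0"

```text
time: 33.65
tool_pos: [0.6624, -0.0028, -0.0141]
ee_rot: [-3.138, -0.002, 3.061]
wrist_force: [-0.4, -1.0, -1.1]
width: 0.0539
```

```bash
python3 g.py .6615 -.003 .0216 175.3
```

```text
turn [-0.2 -0.1  0.1] shift-after [ 0.9 -0.3  0.3] pos [ 0.6624 -0.0028  0.0219] psi 175.4 w 0.0539 F [-0.4 -1.  -1.1] t 33.65
```

>>> arm_command:
  commands: "0 0 1.5 0 0 0 0; 0 0 1 0 0 0 0"

```text
time: 33.9
tool_pos: [0.6625, -0.0028, -0.0143]
ee_rot: [-3.138, -0.002, 3.061]
wrist_force: [-3.1, -1.5, 3.6]
width: 0.054
```

>>> arm_command:
  commands: "0 0 0 0 0 0 0.7; 0 0 0 0 0 0 0.8; 0 0 0 0 0 0 0.9; 0 0 0 0 0 0 1; 0 0 -10 0 0 0 1; 0 0 -30 0 0 0 1; 0 0 -30 0 0 0 1; 0 0 0 0 0 -6 1; 40 30 0 0 0 -6 1; 40 40 0 0 0 0 1; 30 50 0 0 0 0 1; 30 50 0 0 0 0 1"

```text
time: 35.4
tool_pos: [0.5056, 0.1524, 0.0615]
ee_rot: [-3.138, 0.008, -3.013]
wrist_force: [0.7, 0.6, 0.1]
width: 0.0938
```

```bash
python3 g.py .457 .2592 .07 187.2
```

```text
turn [-0.2  0.5  0.2] shift-after [ 34.8 112.1  27.5] pos [0.5056 0.1524 0.0975] psi -172.6 w 0.0938 F [0.7 0.6 0.1] t 35.4
```

>>> arm_command:
  commands: "12 40 0 0 0.5 0 1; 12 40 5 0 0 0 1; 8 20 5 0 0 0 1; 0 0 5 0 0 0 1; 0 0 0 0 0 0 1; 0 0 0 0 0 0 1"

```text
time: 36.15
tool_pos: [0.4594, 0.2523, 0.0511]
ee_rot: [-3.139, 0.008, -3.009]
wrist_force: [-0.2, -0.3, 0.4]
width: 0.094
```

```bash
python3 g.py .457 .2592 .004 187.2; python3 -c "
from h import *
s=snapshot('top');t=snapshot('side')
def c(p): return np.array(p)/6+[160,100]
hsv=cv2.cvtColor(s['img'],cv2.COLOR_BGR2HSV)
for k in('oblong_mid','round_mid','square_mid'):
  for q in(s,t):
    for r in models.tip_of(k,q)[:3]:
      uv=np.array(r['centre'])*[512,384];w=at(q,uv,.025)
      if w[0]>.6: print(k,round(r['conf'],2),w.round(4))
# top faces: dark grey within stands, brown side excluded
a=cv2.resize(s['img'][95:165,230:370],None,fx=5.5,fy=5.5,interpolation=2);cv2.imwrite('pics/c15.png',a)"
```

```text
turn [-0.1  0.4  0.4] shift-after [ 1.6  7.1 83.1] pos [0.4594 0.2523 0.0871] psi -172.4 w 0.094 F [-0.2 -0.3  0.4] t 36.15
oblong_mid 0.8 [6.572e-01 4.000e-04 2.500e-02]
oblong_mid 0.77 [ 0.6679 -0.0008  0.025 ]
round_mid 0.67 [0.6436 0.2132 0.025 ]
round_mid 0.62 [ 0.6521 -0.0114  0.025 ]
round_mid 0.5 [0.6516 0.217  0.025 ]
square_mid 0.8 [ 0.6346 -0.1939  0.025 ]
square_mid 0.97 [ 0.6422 -0.2006  0.025 ]
```

View pics/c15.png

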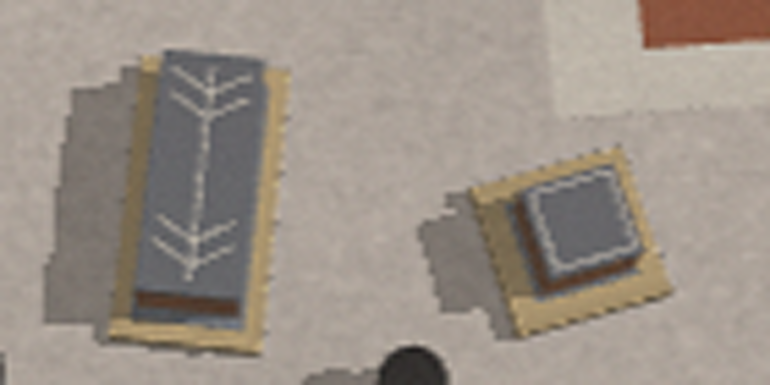

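```bash
python3 -c "
from h import *
s=snapshot('top')
def c(P,z): return np.mean([at(s,np.array(p)/5.5+[230,95]-.4,z)[:2] for p in P],0).round(4)
print(c([(165,52),(265,62),(240,303),(135,293)],.04),c([(143,57),(290,70),(262,355),(108,335)],.01))
print(c([(520,190),(612,165),(643,250),(545,275)],.04),c([(472,190),(625,148),(672,295),(515,338)],.01))"
```

```text
[ 0.6606 -0.003 ] [ 0.6572 -0.0033]
[ 0.6423 -0.197 ] [ 0.6405 -0.1978]
```

>>> arm_command:
  commands: "1 4 10 0 0.4 0.4 1; 1 3 20 0 0 0 1; 0 0 20 0 0 0 1; 0 0 12 0 0 0 1; 0 0 8 0 0 0 1; 0 0 0 0 0 0 1; 0 0 0 0 0 0 1"

```text
time: 37.48
tool_pos: [0.4556, 0.2609, -0.023]
ee_rot: [-3.14, -0.001, -3.015]
wrist_force: [0.4, 0.5, -0.3]
width: 0.0937
```

```bash
python3 g.py .457 .2592 .004 187.2
```

```text
turn [-0.1 -0.1  0. ] shift-after [-1.1 -1.9  9. ] pos [0.4556 0.2609 0.013 ] psi -172.8 w 0.0937 F [ 0.4  0.5 -0.3] t 37.48
```

>>> arm_command:
  commands: "-1 -2 5 0 0 0 1; 0 0 3 0 0 0 1; 0 0 0 0 0 0 0.6; 0 0 0 0 0 0 0.3; 0 0 0 0 0 0 0; 0 0 0 0 0 0 0; 0 0 0 0 0 0 0; 0 0 0 0 0 0 0; 0 0 0 0 0 0 0; 0 0 0 0 0 0 0; 0 0 0 0 0 0 0; 0 0 0 0 0 0 0"

```text
time: 38.98
tool_pos: [0.4583, 0.2595, -0.0296]
ee_rot: [-3.141, 0.002, -3.016]
wrist_force: [0.2, 0.7, -0.3]
width: 0.0151
```

```bash
python3 g.py .457 .2592 .004 187.2
```

```text
turn [-0.   0.1  0. ] shift-after [ 1.4 -0.1  2.4] pos [0.4583 0.2595 0.0064] psi -172.8 w 0.0151 F [ 0.2  0.7 -0.3] t 38.98
```

>>> arm_command:
  commands: "0 0 0 0 0 0 0.4; 0 0 0 0 0 0 0.4; 0 0 0 0 0 0 0.4; 1 0 3 0 0 0 0.4; 1 0 2 0 0 0 0.4; 0 0 0 0 0 0 0; 0 0 0 0 0 0 0; 0 0 0 0 0 0 0; 0 0 0 0 0 0 0; 0 0 0 0 0 0 0; 0 0 0 0 0 0 0"

```text
time: 40.35
tool_pos: [0.456, 0.2591, -0.0353]
ee_rot: [-3.141, 0.002, -3.016]
wrist_force: [-0.2, -0.7, -0.8]
width: 0.0151
```

```bash
python3 g.py .457 .2592 .004 187.2
```

```text
turn [-0.   0.1  0. ] shift-after [-1.  -0.  -3.3] pos [0.456  0.2591 0.0007] psi -172.8 w 0.0151 F [-0.2 -0.7 -0.8] t 40.35
```

>>> arm_command:
  commands: "0 0 -15 0 0 0 0; 0 0 -30 0 0 0 0; 0 0 -40 0 0 0 0; 0 0 -40 0 0 5 0; 0 -20 0 0 0 5 0; 0 -40 0 0 0 4 0; 0 -50 0 0 0 0 0; 0 -50 0 0 0 0 0; 0 -50 0 0 0 0 0; 0 -50 0 0 0 0 0; 0 -50 0 0 0 0 0; 0 -40 0 0 0 0 0"

```text
time: 41.85
tool_pos: [0.4215, -0.096, 0.1077]
ee_rot: [3.139, 0.022, 3.022]
wrist_force: [0.2, -0.3, -0.9]
width: 0.0152
```

```bash
python3 g.py .445 -.2585 .12 172.5
```

```text
turn [0.1 1.2 0.7] shift-after [ -44.5 -158.1   23.7] pos [ 0.4215 -0.096   0.1437] psi 173.2 w 0.0152 F [ 0.2 -0.3 -0.9] t 41.85
```

>>> arm_command:
  commands: "-10 -40 0 0 0.6 0.5 0; -12 -45 5 0 0.6 0 0; -12 -40 5 0 0 0 0; -5 -15 5 0 0 0 0; 0 0 0 0 0 0 0; 0 0 0 0 0 0 0"

```text
time: 42.6
tool_pos: [0.4433, -0.246, 0.0992]
ee_rot: [3.141, 0.009, 3.009]
wrist_force: [-0.1, -0.0, -1.0]
width: 0.0151
```

```bash
python3 g.py .445 -.2585 .085 172.5
```

```text
turn [ 0.1  0.5 -0.1] shift-after [ -3.3 -12.2  50.2] pos [ 0.4433 -0.246   0.1352] psi 172.4 w 0.0151 F [-0.1 -0.  -1. ] t 42.6
```

>>> arm_command:
  commands: "-2 -6 10 0 0.5 0 0; -1 -6 15 0 0 0 0; 0 0 15 0 0 0 0; 0 0 8 0 0 0 0; 0 0 0 0 0 0 0; 0 0 0 0 0 0 0"

```text
time: 43.35
tool_pos: [0.4445, -0.2555, 0.0471]
ee_rot: [3.139, -0.002, 3.013]
wrist_force: [-0.2, 0.0, -0.7]
width: 0.0148
```

```bash
python3 g.py .445 -.2585 .07 172.5
python3 -c "
from h import *
s=snapshot('top');t=snapshot('side')
cv2.imwrite('pics/c16.png',np.hstack([cv2.resize(s['img'][160:245,305:395],None,fx=4.4,fy=4.4,interpolation=2),cv2.resize(t['img'][245:330,250:340],None,fx=4.4,fy=4.4,interpolation=2)]))
for c in (s,t):
  for q,z in(('brush_grip',.09),('clip_seat',.036)):
    print(q,[(round(r['conf'],2),(np.array(r['centre'])*[512,384]).round(1),at(c,np.array(r['centre'])*[512,384],z).round(4)) for r in models.tip_of(q,c)[:2]])"
```

```text
turn [ 0.2 -0.1  0.2] shift-after [-0.9 -2.9 13.1] pos [ 0.4445 -0.2555  0.0831] psi 172.7 w 0.0148 F [-0.2  0.  -0.7] t 43.35
brush_grip [(0.51, array([361.3, 199.1]), array([ 0.4509, -0.2546,  0.09  ]))]
clip_seat [(0.91, array([355.7, 202. ]), array([ 0.4523, -0.2528,  0.036 ]))]
brush_grip [(0.84, array([299.1, 267.3]), array([ 0.4431, -0.2558,  0.09  ]))]
clip_seat [(0.74, array([297.3, 284.7]), array([ 0.4422, -0.2567,  0.036 ]))]
```

>>> arm_command:
  commands: "-1 -1 6 0 0 0 0; 0 0 8 0 0 0 0; 0 0 8 0 0 0 0; 0 0 6 0 0 0 0; 0 0 2 0 0 0 0"

```text
time: 44.28
tool_pos: [0.4453, -0.2567, 0.0151]
ee_rot: [3.139, -0.002, 3.013]
wrist_force: [0.7, -0.5, -0.8]
width: 0.0152
```

```bash
python3 g.py .445 -.2568 .0287 172.5
```

```text
turn [ 0.1 -0.1  0.1] shift-after [ 0.2 -0.2 22.4] pos [ 0.4453 -0.2567  0.0511] psi 172.6 w 0.0152 F [ 0.7 -0.5 -0.8] t 44.27
```

>>> arm_command:
  commands: "0 0 3 0 0 0 0; 0 0 3 0 0 0 0; 0 0 2 0 0 0 0; 0 0 2 0 0 0 0"

```text
time: 44.78
tool_pos: [0.4468, -0.2594, 0.0076]
ee_rot: [-3.139, 0.002, 3.013]
wrist_force: [-1.5, -0.5, 4.1]
width: 0.0151
```

>>> arm_command:
  commands: "0 0 2 0 0 0 0; 0 0 2 0 0 0 0; 0 0 2 0 0 0 0"

```text
time: 45.15
tool_pos: [0.4483, -0.2609, 0.0054]
ee_rot: [-3.136, 0.006, 3.012]
wrist_force: [-3.1, 1.6, 9.6]
width: 0.015
```

```bash
python3 g.py .445 -.2568 .0287 172.5; python3 -c "
from h import *
for n in('top','side'):
  c=snapshot(n)
  for q,z in(('brush_grip',.05),('clip_seat',.036)):
    print(q,[(round(r['conf'],2),(np.array(r['centre'])*[512,384]).round(1),at(c,np.array(r['centre'])*[512,384],z).round(4)) for r in models.tip_of(q,c)[:2]])"
```

```text
turn [-0.3  0.4  0.1] shift-after [ 3.8  3.6 12.7] pos [ 0.4483 -0.2609  0.0414] psi 172.6 w 0.015 F [-3.1  1.6  9.6] t 45.15
brush_grip [(0.73, array([361.8, 200.4]), array([ 0.4547, -0.2659,  0.05  ]))]
clip_seat [(0.93, array([356.5, 204.4]), array([ 0.4457, -0.2549,  0.036 ]))]
brush_grip [(0.63, array([302.1, 280.8]), array([ 0.4497, -0.261 ,  0.05  ]))]
clip_seat [(0.91, array([297.2, 283.9]), array([ 0.443 , -0.2548,  0.036 ]))]
```

```bash
python3 -c "
from h import *
s=snapshot('top');t=snapshot('side')
cv2.imwrite('pics/c17.png',np.hstack([cv2.resize(s['img'][165:240,325:390],None,fx=5,fy=5,interpolation=2),cv2.resize(t['img'][240:315,255:340],None,fx=5,fy=5,interpolation=2)]))"
cat > seat.py <<'E'
from h import *
s=snapshot('top');t=snapshot('side')
ct=lambda p:np.array(p)/3+[150,90]-.33
cs=lambda p:np.array(p)/3.5+[205,175]-.35
for n,c,f,O,B in(('top',s,ct,[(538,388),(550,285)],[(704,415),(715,310)]),('side',t,cs,[(205,306),(352,274)],[(290,523),(460,480)])):
    o=[at(c,f(p),.036)[:2] for p in O];b=[at(c,f(p),.036)[:2] for p in B]
    a=[np.degrees(np.arctan2(*(q[1]-q[0])[::-1])) for q in(o,b)]
    print(n,'orange',np.mean(o,0),'black',np.mean(b,0),'mid',np.mean(o+b,0),'dist',np.linalg.norm(np.mean(o,0)-np.mean(b,0)),'ang',a)
# segmentation
for n,c,w in(('top0',s,(470,250,600,350)),('side0',t,(380,360,560,520))):
    im=cv2.imread('pics/%s.png'%n);h=cv2.cvtColor(im,cv2.COLOR_BGR2HSV);x0,y0,x1,y1=w
    res=[]
    for nm,m in(('orange',cv2.inRange(h,(3,140,60),(14,255,255))),('black',cv2.inRange(h,(0,0,0),(180,255,45)))):
        k=np.zeros_like(m);k[y0:y1,x0:x1]=m[y0:y1,x0:x1]
        nn,lab,st,ce=cv2.connectedComponentsWithStats(k);i=1+np.argmax(st[1:,4])
        ys,xs=np.where(lab==i);P=np.array([at(c,((x+.5)/1.5-.5,(y+.5)/1.5-.5),.036)[:2] for x,y in zip(xs,ys)])
        m0=P.mean(0);v=np.linalg.svd(P-m0,full_matrices=False)[2][0];v*=np.sign(v[0]);e=(P-m0)@v
        res.append(m0);print(n,nm,len(P),m0.round(4),'len',np.ptp(e).round(3),'ang',np.degrees(np.arctan2(v[1],v[0])).round(1))
    print('mid',np.mean(res,0).round(4),'dist',np.linalg.norm(res[0]-res[1]).round(4))
E
python3 seat.py
```

```text
top orange [ 0.45130169 -0.18539087] black [ 0.43140781 -0.33536385] mid [ 0.44135475 -0.26037736] dist 0.15128667974689983 ang [np.float64(-6.809679115933102), np.float64(-7.5602508719124275)]
side orange [ 0.45012112 -0.18372123] black [ 0.4319454  -0.33509568] mid [ 0.44103326 -0.25940846] dist 0.1524617378961638 ang [np.float64(-8.753309554189533), np.float64(-8.290235624218678)]
top0 orange 9 [ 0.4973 -0.1913] len 0.009 ang -32.5
top0 black 184 [ 0.4319 -0.3336] len 0.098 ang -7.7
mid [ 0.4646 -0.2624] dist 0.1565
side0 orange 193 [ 0.4565 -0.1862] len 0.053 ang -8.0
side0 black 374 [ 0.4302 -0.3328] len 0.095 ang -8.0
mid [ 0.4434 -0.2595] dist 0.1489
```

>>> arm_command:
  commands: "1 0 2 -0.2 0.3 0 0; 1 0 2 0 0 0 0; 1 0 2 0 0 0 0; 1 0 2 0 0 0 0"

```text
time: 46.15
tool_pos: [0.4487, -0.2609, 0.005]
ee_rot: [-3.139, 0.011, 3.012]
wrist_force: [-1.7, 0.9, 9.0]
width: 0.0149
```

```bash
python3 g.py .443 -.2603 .0287 172.4
```

```text
turn [-0.2  0.6  0.2] shift-after [ 5.7 -0.1 12.3] pos [ 0.4487 -0.2609  0.041 ] psi 172.6 w 0.0149 F [-1.7  0.9  9. ] t 46.15
```

>>> arm_command:
  commands: "1 0 4 0 0.3 0 0; 1 0 4 0 0.3 0 0; 1 0 4 0 0 0 0"

```text
time: 46.52
tool_pos: [0.4499, -0.261, -0.0015]
ee_rot: [-3.138, 0.01, 3.012]
wrist_force: [1.1, 0.1, 3.3]
width: 0.0153
```

```bash
python3 g.py .443 -.2603 .0287 172.4
```

```text
turn [-0.2  0.6  0.2] shift-after [ 7.  -0.2  5.8] pos [ 0.4499 -0.261   0.0345] psi 172.6 w 0.0153 F [1.1 0.1 3.3] t 46.52
```

>>> arm_command:
  commands: "2 0 3 0 0.3 0 0; 2 0 3 0 0.3 0 0; 1 0 3 0 0 0 0"

```text
time: 46.9
tool_pos: [0.447, -0.2603, -0.0077]
ee_rot: [-3.138, 0.004, 3.012]
wrist_force: [-4.2, 4.6, 23.8]
width: 0.0152
```

```bash
python3 g.py .443 -.2603 .0287 172.4
```

```text
turn [-0.2  0.2  0.2] shift-after [ 4.  -0.5 -0.4] pos [ 0.447  -0.2603  0.0283] psi 172.6 w 0.0152 F [-4.2  4.6 23.8] t 46.9
```

>>> arm_command:
  commands: "0 0 0 0 0 0 0; 0 0 0 0 0 0 0.4; 0 0 0 0 0 0 0.4; 0 0 0 0 0 0 0.4; 0 0 0 0 0 0 0.4; 0 0 -10 0 0 0 0.4; 0 0 -30 0 0 0 0.4; 0 0 -40 0 0 0 0.4; 0 0 -40 0 0 0 0.4; 40 40 0 0 0 0 0.4; 40 50 0 0 0 0 0.4; 30 50 0 0 0 0 0.4"

```text
time: 48.4
tool_pos: [0.3543, -0.1051, 0.1182]
ee_rot: [-3.141, 0.002, 3.007]
wrist_force: [0.8, 0.1, 0.2]
width: 0.0374
```

>>> arm_command:
  commands: "0 50 0 0 0 0 0.4; 0 50 0 0 0 0 0.4; 0 50 0 0 0 0 0.4; 0 50 0 0 0 0 0.4; 0 50 0 0 0 0 0.4; 0 50 0 0 0 0 0.4; 0 50 0 0 0 0 0.4; 0 0 0 0 0 0 0.4"

```text
time: 49.4
tool_pos: [0.4024, 0.2555, 0.1268]
ee_rot: [3.14, 0.02, 3.009]
wrist_force: [-0.6, -0.8, -0.2]
width: 0.0378
```

```bash
cat > fin.py <<'E'
from h import *
S={n:snapshot(n) for n in('top','side')}
print(robot.get_obs()['tool_pos'],robot.get_obs()['time'])
ZZ=dict(Z,round_mid=.025,square_mid=.025,oblong_mid=.025,brush_grip=.036)
for q,z in ZZ.items():
  if q.startswith('stand'):continue
  for n,c in S.items():
    print(q,n,[(round(r['conf'],2),at(c,np.array(r['centre'])*[512,384],z)[:2].round(4).tolist()) for r in models.tip_of(q,c)[:3]])
# dark brown handle pixels lying near the seat
for n,c,w in(('top',S['top'],(335,185,372,225)),('side',S['side'],(262,262,345,312))):
    h=cv2.cvtColor(c['img'],cv2.COLOR_BGR2HSV);x0,y0,x1,y1=w
    m=cv2.inRange(h,(4,75,25),(14,255,115));k=np.zeros_like(m);k[y0:y1,x0:x1]=m[y0:y1,x0:x1]
    nn,lab,st,ce=cv2.connectedComponentsWithStats(k);i=1+np.argmax(st[1:,4])
    ys,xs=np.where(k>0);P=np.array([at(c,(x,y),.036)[:2] for x,y in zip(xs,ys)]);m0=np.median(P,0);P=P[np.abs(P[:,1]-m0[1])<.02]
    m0=P.mean(0);v=np.linalg.svd(P-m0,full_matrices=False)[2][0];v*=np.sign(v[0]);e=(P-m0)@v
    print(n,len(P),m0.round(4),'ends',(m0+v*e.min()).round(4),(m0+v*e.max()).round(4),'ang',np.degrees(np.arctan2(v[1],v[0])).round(1))
E
python3 fin.py
```

```text
[0.40252374 0.25286075 0.12690321] 49.5
round_mid top [(0.62, [0.6392, 0.2171])]
round_mid side [(0.47, [0.6518, 0.2392])]
square_mid top [(0.69, [0.6392, -0.1996]), (0.5, [0.6548, -0.0077])]
square_mid side [(0.68, [0.6456, -0.1972])]
oblong_mid top [(0.9, [0.6533, -0.0069]), (0.77, [0.3024, 0.3081]), (0.64, [0.269, -0.2108])]
oblong_mid side [(0.86, [0.2863, 0.2982]), (0.67, [0.3786, 0.1212]), (0.66, [0.2666, -0.2128])]
brush_grip top [(0.85, [0.4489, -0.2579])]
brush_grip side [(0.87, [0.4448, -0.2528])]
clip_seat top [(0.86, [0.4485, -0.2569])]
clip_seat side [(0.66, [0.4432, -0.2553])]
pot_left_mid top [(0.73, [0.5607, 0.1123])]
pot_left_mid side [(0.69, [0.564, 0.1127])]
pot_right_mid top [(0.42, [0.5556, -0.1129])]
pot_right_mid side [(0.7, [0.5598, -0.1067])]
top 184 [ 0.445 -0.26 ] ends [ 0.391 -0.253] [ 0.5008 -0.2673] ang -7.4
side 257 [ 0.4444 -0.2589] ends [ 0.3903 -0.2521] [ 0.499  -0.2657] ang -7.1
```

```bash
python3 -c "
from bench import robot
print(robot.get_obs()['qvel'].round(3));robot.close_job()"
```

```text
[ 0.001  0.002  0.001 -0.001 -0.    -0.002]
the job is handed in; nothing more can be done
```

All three blocks are on their own stands, carved face up, and the brush is pressed home in the middle clips. The job was handed in at about 49.5 s. The interface reports no verdict, so what follows rests on my own measurements.

**Blocks:** measured from the top camera after each was released. All three looked aligned and level in the pictures.

| Block | Distance from stand centre (limit 12 mm) |
|---|---|
| Round | about 1.5 mm |
| Square | about 2 mm |
| Oblong | about 3.5 mm |

**Brush:** it stopped hard at the expected height, with 24 N at the stop, above the stated 10 N. Both cameras then put the middle of the handle about 3 mm from the seat along its length, within 1 mm across, and within 1° in angle.

**Ink pots and red look-alikes:** the networks found both pots within about 8 mm of their first positions, which is about the detection noise. I did not reach for the red blocks.

**What failed or disagreed:**
- **First grasp missed:** the fingertips are really about 36 mm higher than the reported tool position. A touch on the table (47 N) confirmed this, and I corrected for it from then on.
- **Pressing the brush:** it stalled at about 9 N, so I pushed harder to finish.
- **Network readings:** some block positions from the networks were off by 5 to 20 mm, for example the round block in the last side view, which the arm had largely hidden in the earlier shot. I went by my own corner and centre measurements instead.
- **No final picture:** I had used all 16 views, so the last check of the brush was by numbers only.

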